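Tap the lamp clamp's wedge home

TASK

Lock the grow lamp's foot bar in its bench clamp: take the wooden wedge from its black stand, set it loosely, thin end down and sloping face towards the steel jaw, in the clamp's slot and let go. Then take the wooden tamper and tap the wedge down gently with its foot, not with the hand, lifting off between taps, until it is home and one more firm tap no longer moves it; hard blows would split it. Stand the tamper back upright on the bench and leave the other things where they are.

Things in the scene. Friction and masses are not known exactly. Their poses are not given: they have to be found in the camera images.
- wedge_mid (a point): Middle of the loose wooden wedge, 100 mm long, 24 mm wide (y), 40 g, which stands thin end down in a black stand 44 mm high (thin end 8 mm above the bench). z runs to the thick end (up). The flat face is square to x, 9 mm on this point's -x side; the +x face slopes 1 in 5: 8 mm thick at the thin end, 18 mm here, 28 mm at the top. Take it by its 24 mm wide sides, above half-way.
- tamper_mid (a point): Loose wooden tamper, 200 g, upright on the bench: square foot 56 x 56 x 22 mm with an upright square handle 28 x 28 mm, 96 mm long, on top; 118 mm high. This point lies on its axis 59 mm above its underside; x and y are square to the handle's flats, z is up.
- tamper: The same tamper; origin at the centre of its underside.
- wedge: The same wedge; origin at the thin end, in the plane of the flat face (x = 0), mid-width; axes as for wedge_mid.
- clamp: Grey clamp fixed to the bench, 80 mm high, on the foot bar of a lamp whose post stands 240 mm off on its +y side (300 mm high). Origin on the bench below the slot's fixed face; x points from that face to the steel jaw, y along the slot's width, z up. The fixed face is vertical, a black packing plate at x = -1.5 to +1.5 mm: it differs each time and is not measured. The jaw's face slopes like the wedge.
- slot_mouth (a point): Point in the slot's mouth at the clamp's top, 80 mm above the bench, mid-width, 6.5 mm on the +x side of the nominal fixed face; axes as the clamp's. The mouth is 15 mm (x) by 27.5 mm (y); its ends flare out over the top 6 mm. The wedge's x must point along the clamp's x, so that its slope meets the jaw.
- jaw (a joint): Travel of the spring-loaded steel jaw along the clamp's +x: 0 m as at the start, 0.006 m when hard against the foot bar, the wedge home. Its spring pushes back with about 3 N, rising to 6 N. The wedge must be let go by hand before the jaw has moved 2.5 mm, and stays in by its own friction.
- pot_a: Bystander: square black pot 76 mm wide, 65 mm high.
- pot_b: Bystander: square black pot 76 mm wide, 65 mm high.
- tray: Bystander: clear plastic tray 156 x 206 x 70 mm with labels up to 120 mm high.
- feed_bottle: Bystander: white bottle 60 mm across, 150 mm high.
- packing_piece: Bystander: flat straight piece of wood 24 x 90 x 12 mm.
- label_stack: Bystander: stack of white plastic strips 20 x 120 x 14 mm.
- jaw_top (a point): Top of the jaw. Set loosely, the wedge rests with its top 138 to 154 mm above the bench (up to 10 mm higher if it binds). Driving it takes about 4 to 11 N. It stops about 30 mm deeper, top 108 to 124 mm above the bench, depending on the packing; there the resistance jumps. Press 15 to 25 N to be sure it is home; over 40 N splits it.
Mind the look-alikes: they are no part of the job. Leave any blue or orange look-alike of the wedge alone.

How it is judged:
On the way, in this order (a step that is already met when the one before it is completed fails the run):
1. the wedge stands in the slot with its thin end at least 18 mm below the clamp's top, sloping face to the jaw, let go, the jaw not yet moved 2.5 mm (z of wedge in the frame of clamp between 0.02 and 0.062 m and x of wedge in the frame of clamp between -0.006 and 0.012 m and y of wedge in the frame of clamp between -0.006 and 0.006 m and x of wedge_mid in the frame of clamp above 0.002 m and contact force between wedge and the fingers below 0.1 N and value of joint jaw below 0.0025 m), for 0.2 s.
2. the tamper bears on the wedge with the jaw driven home (5.3 mm or more of its 6 mm) (contact force between tamper and wedge above 1 N and value of joint jaw above 0.0053 m), for 0.05 s.
3. the tamper is lifted off the wedge, which stays home (contact force between tamper and wedge below 0.1 N and value of joint jaw above 0.0053 m), for 0.03 s.
4. one more tap of the tamper (over 5 N) finds the wedge home (contact force between tamper and wedge above 5 N and value of joint jaw above 0.0053 m), for 0.02 s.
At the end, for the whole second after the job is handed in: The wedge is home: upright within 0.15 rad in the slot, thin end under 30 mm above the bench, at rest, holding the jaw at 5.3 mm or more of its 6 mm; the tamper stands upright on the bench (within 6 mm and 0.1 rad), at rest, clear of the wedge (all of step 3 and z of wedge in the frame of clamp below 0.03 m and y of wedge in the frame of clamp between -0.006 and 0.006 m and angle between wedge's own z axis and vertical below 0.15 rad and linear speed of each of wedge, tamper below 0.01 m/s and height (world z) of tamper below 0.006 m and angle between tamper's own z axis and vertical below 0.1 rad); the robot touches nothing.
It fails at once if the wedge is pushed with over 40 N by the tamper (contact force between tamper and wedge above 40 N).
It fails at once if the wedge is driven by hand (robot touching the wedge with the jaw moved over 2.5 mm) (value of joint jaw above 0.0025 m and (contact force between wedge and the fingers above 0.5 N or contact force between wedge and the arm above 0.5 N)).
It fails at once if a bystander is moved over 30 mm (distance of any of pot_a, pot_b, tray, feed_bottle, packing_piece, label_stack from where it was at the start of the episode above 0.03 m).
It also fails if it takes over 61 s, if anything falls off the work surface, if the arm or the gripper's body presses on something with over 40 N, if the wrist force passes 120 N, or if a joint passes its speed limit or range.

ROBOT

A 7-joint arm with a two-finger parallel gripper is mounted at the origin on the work surface. World frame = base frame: x ahead of the robot, y to its left, z up, the work surface at z = 0. Lengths are in m, angles in rad, forces in N, time in s.
With the tool pointing down it reaches from about 0.35 to 0.9 m from the base axis. Payload 8.1 kg.
Tool frame: the origin (TCP) lies at the very end of the fingers, on their centre line; the grasp point (between the pads) lies 19 mm behind it (arm.grip_depth is the distance from the TCP to the grasp point, in m); x points along the fingers, z is the direction in which the jaws open and shut, and the axes are right-handed (so a half turn about x gives the same grasp; the last joint's range is limited). The gripper opens to 92 mm and grips with 3 to 60 N. Pads are 19 mm wide; open, the fingers measure 130 mm over their backs; the gripper's body (75 mm by 190 mm) begins 47 mm behind the grasp point.
Start: joints at [-1.203, 0.434, 0.025, 1.573, -0.012, 1.134, -0.075], TCP at [0.284, 0.557, 0.227] pointing down, gripper open.
Joint ranges: [-2.62, 2.62], [-0.44, 2.09], [-1.27, 1.32], [0.08, 2.57], [-1.32, 4.46], [0.12, 2], [-2.74, 2.74]. Speed limits (rad/s): [2.22, 2.22, 3.01, 3.01, 3.14, 3.14, 3.14].

INTERFACE

Orientations are given as a rotation vector (axis times angle).
In Python, from cell import status, cams, arm gives the robot as it stands. The module is installed in compiled form; this text tells all that it offers.
- The arm moves only by the tool step_arm, never from a script. Its argument "rows" is a list of rows, each a list of 7 numbers: the gripper command: -1 is fully open, 1 is shut, values between are in proportion, then the shift along the tool's x, y, z as a fraction of full scale, then the turn, a rotation vector about the tool's x, y, z as a fraction of full scale. In form: [[grip, x, y, z, rx, ry, rz], ...]. A call has 1 to 12 rows; each row is the pose to reach, as a shift and turn from the pose commanded when the call began, along the tool's axes at that moment; what a row does not reach only later rows make up. Full scale, the value 1, is 80 cm for a shift and 60 degrees for a turn. A row lasts 1/12 s, in which the tool goes at most 41.7 mm and 7.16 degrees, less where a joint would pass 70% of its speed; a pose out of reach is approached as far as the arm can. A call with a number of a shift or a turn outside -1 to 1 is refused whole. A call with a gripper value outside its range is refused whole. The fingers move at their own pace and stop on an object; "newtons" is the grip in N (left out, the last holds). Time passes only in rows, so rows that repeat a pose let the fingers close. It gives the time, the measured TCP pose, the force and the opening at its end, in the units of the state.
- status.observe(): the state, without advancing time (a new reading comes with each control period).
- cams.get_image(name): name is "scene" or "side" or "wrist"; returns a dict with "pixels" (384x512x3 uint8, red, green, blue), "range_z" (384x512 float32, m along the optical axis (not along the pixel's ray), 0 where there is no reading), "camera_matrix" (3x3 intrinsics, pixels), "eye" and "attitude" of the camera in the world; the wrist camera has in their place "tool_from_camera" (4x4, takes a point from camera to tool coordinates, whose origin is the TCP and whose axes are the tool frame's). Camera axes: x right, y down, z forward; pixel columns grow to the right and rows downward; lengths in m; the calibration is good to about 2 mm. A picture is of the moment at which its call begins: read the wrist's pose just before it.
- arm.sign_off(): hands the job in, once; it reports no verdict.
The state is a dict: "clock": time; "joints": joint angles; "dq": joint speeds; "joint_efforts": joint torques, N m; "position": TCP position; "ee_rot": TCP orientation; "force": force on the tool from outside, world axes, zero at the start; "ft_torque": the same for the moment, N m; "width": opening from 0.0 (shut) to 1.0 (fully open).
Only numpy, scipy, OpenCV 4.12 (cv2) and the standard library are available. Lean on these libraries where they do the work, as an engineer would, in place of code of your own. Each camera call takes 0.05 s, during which the arm holds its last target.

## Working session

There is one attempt and no reset: what is moved stays moved. The work goes in short steps, Python scripts to look and compute and a tool call to move; the robot and the scene stay as the last step left them, time stands still between calls to the robot, and variables do not carry over. Pictures are saved under pics/ and viewed, and the job is handed in when it is done.

Besides the shell and the picture viewer there is one more tool, called after "Request:" as name([rows], argument=value, ...), one row to a line, values as JSON. step_arm: Moves the arm, as the interface text tells. Its arguments: {"type":"object","properties":{"rows":{"type":"array","items":{"type":"array","items":{"type":"number"}}},"newtons":{"type":"number"}},"required":["rows"]}

```bash
mkdir -p pics
cat > h.py <<'E'
import numpy as np,cv2
from scipy.spatial.transform import Rotation as R
from cell import status,cams,arm
def st():
    s=status.observe(); return s
def save(im,n): cv2.imwrite('pics/'+n+'.png',im['pixels'][:,:,::-1])
def camRT(im,s=None):
    if 'tool_from_camera' in im:
        T=np.array(im['tool_from_camera']); Rt=R.from_rotvec(s['ee_rot']).as_matrix()
        return Rt@T[:3,:3], Rt@T[:3,3]+np.array(s['position'])
    a=np.array(im['attitude'])
    Rm=a if a.shape==(3,3) else R.from_rotvec(a).as_matrix()
    return Rm,np.array(im['eye'])
def cloud(im,s=None):
    Rm,t=camRT(im,s);K=np.array(im['camera_matrix']);z=im['range_z']
    v,u=np.mgrid[0:z.shape[0],0:z.shape[1]]
    P=np.stack([(u-K[0,2])/K[0,0]*z,(v-K[1,2])/K[1,1]*z,z],-1)
    P=P@Rm.T+t; P[z<=0]=np.nan
    return P
def ray(im,u,v,h,s=None):
    Rm,t=camRT(im,s);K=np.array(im['camera_matrix'])
    d=Rm@np.array([(u-K[0,2])/K[0,0],(v-K[1,2])/K[1,1],1]); return t+d*(h-t[2])/d[2]
E
python3 - <<'E'
from h import *
s=st();print(s['clock'],s['position'],s['ee_rot'],s['force'],s['width'],arm.grip_depth)
print(R.from_rotvec(s['ee_rot']).as_matrix().round(3))
for n in ['scene','side','wrist']:
    im=cams.get_image(n);save(im,n+'0')
    print(n,{k:(np.array(v).round(3).tolist()) for k,v in im.items() if k not in('pixels','range_z')})
    np.savez('pics/'+n+'0.npz',**{k:np.array(v) for k,v in im.items()})
E
```

```text
0.0 [0.28334317 0.55650561 0.22592039] [-0.85670164  1.39722429  0.8550743 ] [ 0.10961593 -0.11145413  0.37198926] 1.0015429606032893 0.0188
[[-0.001 -0.891  0.454]
 [-0.002  0.454  0.891]
 [-1.    -0.    -0.002]]
scene {'camera_matrix': [[393.158, 0.0, 256.784], [0.0, 393.158, 194.813], [0.0, 0.0, 1.0]], 'eye': [1.082, 0.541, 0.818], 'attitude': [-0.944, -2.449, 1.081]}
side {'camera_matrix': [[420.722, 0.0, 259.816], [0.0, 420.722, 195.134], [0.0, 0.0, 1.0]], 'eye': [0.085, -0.638, 0.865], 'attitude': [-2.31, 0.751, -0.312]}
wrist {'camera_matrix': [[318.796, 0.0, 255.444], [0.0, 318.796, 192.707], [0.0, 0.0, 1.0]], 'tool_from_camera': [[0.002, -0.267, 0.964, -0.157], [-0.001, -0.964, -0.267, 0.072], [1.0, 0.0, -0.002, 0.0], [0.0, 0.0, 0.0, 1.0]]}
```

View pics/scene0.png

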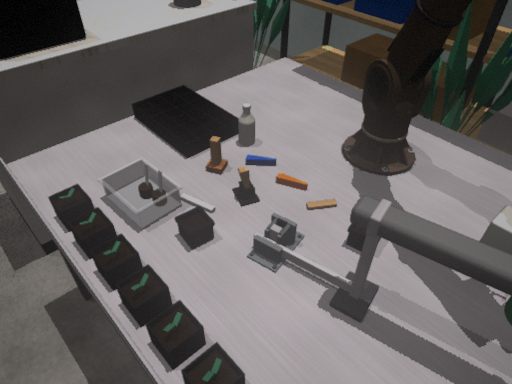

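View pics/side0.png

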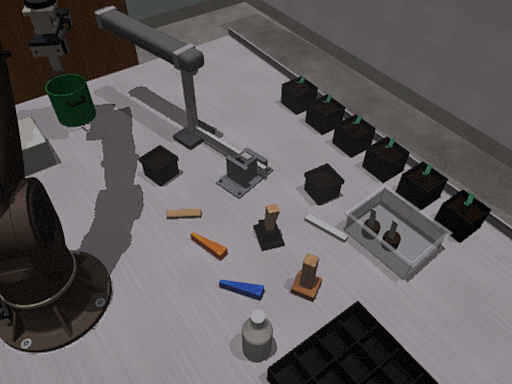

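View pics/wrist0.png

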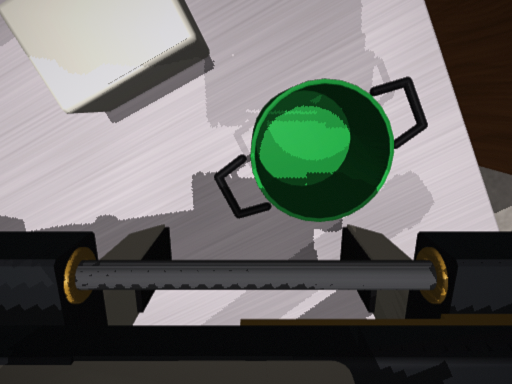

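The scene view shows the wedge in its stand at about (245,182), the tamper at (216,155) and the clamp at (278,240). In the side view they are at (270,222), (308,275) and (245,168). The blue and orange look-alikes lie flat, and the wrist sees only a green bucket.

Run:
```python
from h import *
def L(n):
    return dict(np.load(f'pics/{n}0.npz'))
A=L('scene');B=L('side')
def crop(im,x0,x1,y0,y1,k): return cv2.resize(im['pixels'][y0:y1,x0:x1,::-1],None,fx=k,fy=k,interpolation=cv2.INTER_NEAREST)
a=crop(A,200,310,125,275,4);b=crop(B,205,335,140,310,3.5)
hh=max(a.shape[0],b.shape[0])
pad=lambda i:cv2.copyMakeBorder(i,0,hh-i.shape[0],0,0,cv2.BORDER_CONSTANT)
cv2.imwrite('pics/crops.png',np.hstack([pad(a)[:600],pad(b)[:600]])[:, :800])
for n,im,r in(('scene',A,{'w':(235,262,160,210),'t':(203,232,132,175),'c':(245,310,212,270)}),('side',B,{'w':(250,290,200,250),'t':(288,326,248,302),'c':(212,280,145,196)})):
    P=cloud(im)
    for k,(x0,x1,y0,y1) in r.items():
        Q=P[y0:y1,x0:x1].reshape(-1,3);Q=Q[np.isfinite(Q[:,0])]
        for lo,hi in((.012,.03),(.035,.05),(.055,.07),(.074,.086),(.09,.102),(.104,.114),(.114,.13)):
            q=Q[(Q[:,2]>lo)&(Q[:,2]<hi)]
            if len(q)>5: print(n,k,lo,len(q),q.mean(0).round(4),np.median(q[:,2]).round(4),q.min(0).round(3)[:2],q.max(0).round(3)[:2])
```

```text
scene w 0.012 109 [ 0.4529 -0.1696  0.0191] 0.0179 [ 0.354 -0.262] [ 0.515 -0.097]
scene w 0.035 105 [ 0.4984 -0.1324  0.0426] 0.0432 [ 0.473 -0.171] [ 0.516 -0.112]
scene w 0.055 27 [ 0.5015 -0.1339  0.0628] 0.062 [ 0.492 -0.154] [ 0.509 -0.128]
scene w 0.074 25 [ 0.5043 -0.1349  0.0803] 0.081 [ 0.493 -0.153] [ 0.512 -0.128]
scene w 0.09 30 [ 0.5069 -0.1355  0.0961] 0.0957 [ 0.493 -0.157] [ 0.517 -0.128]
scene w 0.104 62 [ 0.5029 -0.1433  0.1078] 0.1078 [ 0.486 -0.16 ] [ 0.517 -0.129]
scene t 0.012 242 [ 0.4501 -0.3408  0.0211] 0.0218 [ 0.319 -0.482] [ 0.514 -0.273]
scene t 0.035 101 [ 0.4374 -0.3725  0.042 ] 0.0414 [ 0.352 -0.457] [ 0.494 -0.291]
scene t 0.055 59 [ 0.4657 -0.3388  0.0616] 0.061 [ 0.405 -0.425] [ 0.496 -0.293]
scene t 0.074 33 [ 0.4831 -0.3029  0.08  ] 0.079 [ 0.461 -0.315] [ 0.495 -0.293]
scene t 0.09 37 [ 0.4815 -0.3016  0.096 ] 0.0969 [ 0.459 -0.315] [ 0.492 -0.292]
scene t 0.104 31 [ 0.484  -0.302   0.1097] 0.1098 [ 0.465 -0.317] [ 0.494 -0.292]
scene t 0.114 50 [ 0.4775 -0.3085  0.1182] 0.1182 [ 0.461 -0.324] [ 0.493 -0.294]
scene c 0.012 251 [0.5944 0.1033 0.0
[... 920 characters left out ...]
 t 0.055 52 [ 0.4656 -0.3172  0.062 ] 0.0613 [ 0.457 -0.327] [ 0.49  -0.302]
side t 0.074 43 [ 0.4657 -0.318   0.0801] 0.0797 [ 0.458 -0.328] [ 0.489 -0.305]
side t 0.09 44 [ 0.4658 -0.3174  0.0962] 0.0962 [ 0.456 -0.327] [ 0.491 -0.304]
side t 0.104 43 [ 0.4656 -0.3172  0.109 ] 0.1086 [ 0.457 -0.328] [ 0.491 -0.304]
side t 0.114 147 [ 0.4737 -0.3111  0.1176] 0.1176 [ 0.458 -0.328] [ 0.492 -0.294]
side c 0.012 231 [0.5583 0.0789 0.0223] 0.0229 [0.498 0.023] [0.625 0.216]
side c 0.035 276 [0.5714 0.0819 0.0436] 0.0443 [0.523 0.023] [0.624 0.191]
side c 0.055 241 [0.5752 0.0633 0.0605] 0.0593 [0.522 0.023] [0.625 0.116]
side c 0.074 277 [0.5529 0.0618 0.0787] 0.0789 [0.522 0.023] [0.594 0.096]
```

View pics/crops.png

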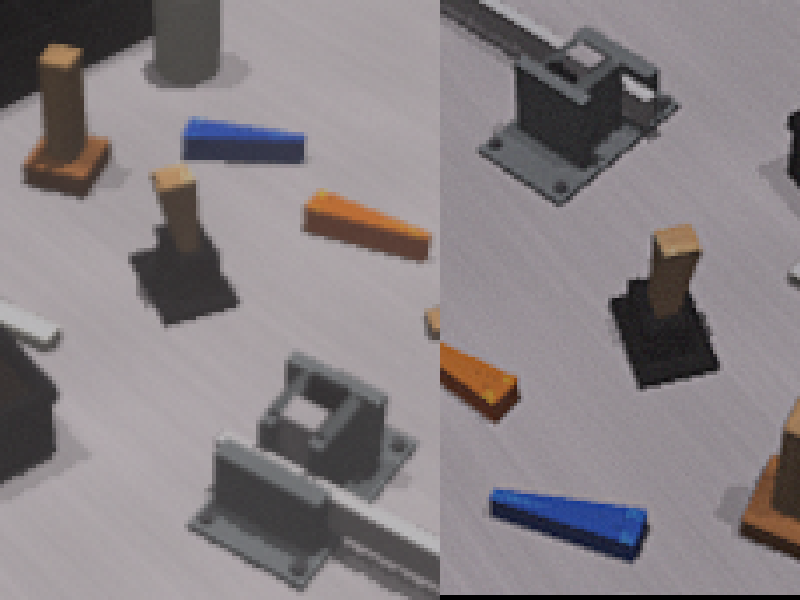

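Run:
```python
from h import *
Ps=[];Cs=[]
for n in('scene','side'):
    im=dict(np.load(f'pics/{n}0.npz'));P=cloud(im).reshape(-1,3);ok=np.isfinite(P[:,0]);Ps.append(P[ok]);Cs.append(im['pixels'].reshape(-1,3)[ok])
P=np.vstack(Ps);C=np.vstack(Cs)
# ortho map x:0..0.9 ,y -.55...65  ; image row = x down->up
s=500
m=(P[:,0]>-.1)&(P[:,0]<.9)&(P[:,1]>-.55)&(P[:,1]<.65)&(P[:,2]>-.02)&(P[:,2]<.6)
P=P[m];C=C[m];o=np.argsort(P[:,2]);P=P[o];C=C[o]
H=np.zeros((500,600,3),np.uint8)
r=((.9-P[:,0])*s).astype(int).clip(0,499);c=((.65-P[:,1])*s).astype(int).clip(0,599)
H[r,c]=C[:,::-1]
h=(P[:,2]*400).clip(0,255).astype(np.uint8)
D=np.zeros((500,600),np.uint8);D[r,c]=h
D=cv2.applyColorMap(D,cv2.COLORMAP_JET)
cv2.imwrite('pics/top.png',cv2.resize(np.hstack([H]),None,fx=1,fy=1));cv2.imwrite('pics/toph.png',D)
q=P[(P[:,2]>.15)&(P[:,0]>.3)]
for z in np.arange(.16,.56,.04):
    k=q[(q[:,2]>z)&(q[:,2]<z+.04)]
    if len(k):print(z.round(2),len(k),np.percentile(k,2,0).round(3),np.percentile(k,98,0).round(3))
```

```text
0.16 309 [0.527 0.293 0.161] [0.557 0.321 0.199]
0.2 347 [0.306 0.277 0.2  ] [0.557 0.597 0.24 ]
0.24 2249 [0.43  0.258 0.243] [0.578 0.619 0.28 ]
0.28 6723 [0.342 0.264 0.281] [0.574 0.619 0.302]
0.32 173 [0.301 0.54  0.325] [0.354 0.636 0.356]
0.36 41 [0.301 0.515 0.361] [0.319 0.55  0.4  ]
0.4 10 [0.302 0.523 0.4  ] [0.309 0.537 0.403]
```

View pics/top.png

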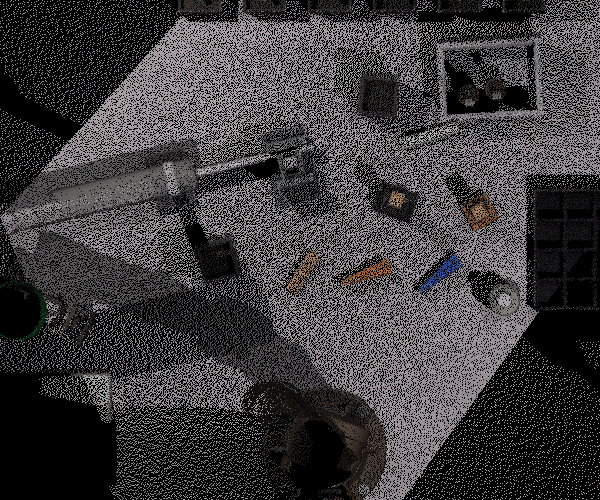

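View pics/toph.png

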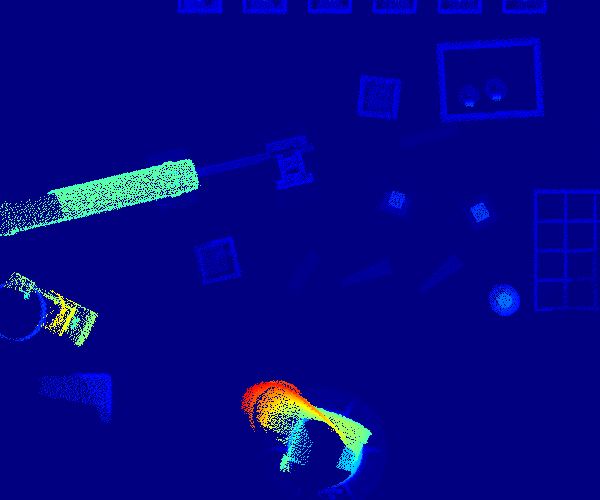

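```bash
cat > top.py <<'E'
from h import *
def rect(q):
    (cx,cy),(w,h),a=cv2.minAreaRect((q[:,:2]*1000).astype(np.float32)); return np.round([cx,cy,w,h,a],1)
E
python3 - <<'E'
from top import *
Z={}
for n in('scene','side'):
    im=dict(np.load(f'pics/{n}0.npz'));Z[n]=cloud(im).reshape(-1,3)
def sel(P,c,r,lo,hi): return P[(np.hypot(P[:,0]-c[0],P[:,1]-c[1])<r)&(P[:,2]>lo)&(P[:,2]<hi)]
for nm,c,r,lo,hi in(('wtop',(.5,-.144),.04,.1055,.112),('stand',(.49,-.14),.06,.038,.05),('ttop',(.475,-.31),.04,.1155,.122),('tfoot',(.475,-.31),.05,.019,.025),('clamp',(.55,.065),.08,.077,.084),('block',(.60,.065),.1,.056,.0625)):
    q=[sel(Z[n],c,r,lo,hi) for n in Z]
    for k,x in zip(('scene','side'),q): print(nm,k,len(x),rect(x) if len(x)>4 else '')
    print(nm,'both',rect(np.vstack(q)))
# fine ortho of clamp
q=np.vstack([sel(Z[n],(.56,.07),.1,.02,.1) for n in Z]);
H=np.zeros((500,500),np.uint8)
r=((.65-q[:,0])*2500).astype(int);c=((.16-q[:,1])*2500).astype(int);m=(r>=3)&(r<497)&(c>=3)&(c<497)
o=np.argsort(q[m][:,2])
for i in np.where(m)[0][o]:
    H[r[i]-2:r[i]+3,c[i]-2:c[i]+3]=min(255,q[i,2]*3000)
cv2.imwrite('pics/clamptop.png',cv2.applyColorMap(H,cv2.COLORMAP_JET))
E
```

```text
wtop scene 59 [ 501.8 -145.3   29.1   25.9   69. ]
wtop side 90 [ 500.1 -143.8   24.7   27.5   70.9]
wtop both [ 500.5 -144.6   29.3   28.3   66.9]
stand scene 91 [ 493.  -141.1   52.1   33.3   70.3]
stand side 159 [ 490.8 -140.5   50.    34.8   70.8]
stand both [ 491.5 -140.6   52.1   36.5   70.3]
ttop scene 46 [ 475.7 -310.    30.3   25.6   32.7]
ttop side 134 [ 474.4 -309.7   28.1   27.    32.2]
ttop both [ 475.2 -309.3   30.4   27.1   31.7]
tfoot scene 109 [ 477.  -309.    59.3   55.5   29.3]
tfoot side 315 [ 473.8 -310.3   56.    56.2   28. ]
tfoot both [ 475.8 -309.2   60.7   56.1   28.1]
clamp scene 258 [559.2  62.9  58.5  70.9   9.6]
clamp side 205 [556.4  64.8  57.3  73.5  13.5]
clamp both [557.6  63.5  61.6  73.4   9.7]
block scene 211 [579.5  68.3  88.4  79.2  16.1]
block side 145 [573.4  66.9  91.6  78.2  14. ]
block both [574.8  69.2  95.1  80.2  12.6]
```

View pics/clamptop.png

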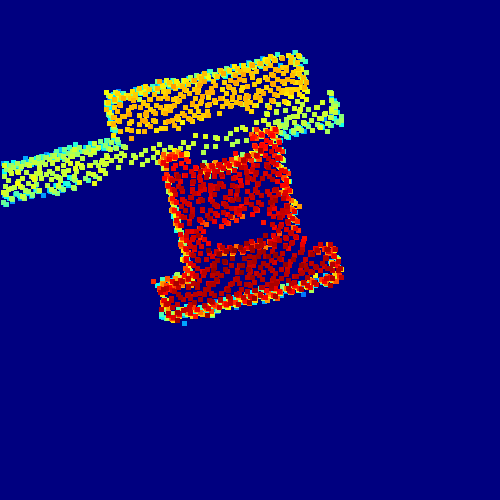

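```bash
cat >> h.py <<'E'
def down(yz):
    # tool x down, tool z horizontal at heading yz deg
    a=np.radians(yz); z=np.array([np.cos(a),np.sin(a),0]);x=np.array([0,0,-1.]);y=np.cross(z,x)
    return np.stack([x,y,z],1)
def mv(pts,s=None,R0=None,p0=None):
    """pts: list of (xyz,yawz). prints row fractions from present pose"""
    s=s or st()
    R0=R.from_rotvec(s['ee_rot']).as_matrix() if R0 is None else R0
    p0=np.array(s['position']) if p0 is None else np.array(p0)
    for p,yz in pts:
        d=R0.T@(np.array(p)-p0); w=R.from_matrix(R0.T@down(yz)).as_rotvec()
        print(np.round(d/.8,4).tolist(),np.round(np.degrees(w)/60,4).tolist(),'mm',np.round(np.linalg.norm(d)*1000))
E
python3 - <<'E'
from h import *
mv([((.38,.22,.27),80),((.39,.06,.27),102.5),((.62,.07,.25),102.5)])
E
```

```text
[-0.0544, -0.2985, -0.3203] [-0.2829, -0.0012, -0.0001] mm 353.0
[-0.0542, -0.4004, -0.4928] [-0.6579, -0.0012, -0.0003] mm 510.0
[-0.0293, -0.6509, -0.3513] [-0.6579, -0.0012, -0.0003] mm 592.0
```

Request:
step_arm([
  [-1,-0.054,-0.3,-0.32,-0.28,0,0],
  [-1,-0.054,-0.3,-0.32,-0.28,0,0],
  [-1,-0.054,-0.3,-0.32,-0.28,0,0],
  [-1,-0.054,-0.3,-0.32,-0.28,0,0],
  [-1,-0.054,-0.3,-0.32,-0.28,0,0],
  [-1,-0.054,-0.3,-0.32,-0.28,0,0],
  [-1,-0.054,-0.3,-0.32,-0.28,0,0],
  [-1,-0.054,-0.3,-0.32,-0.28,0,0],
  [-1,-0.054,-0.4,-0.49,-0.658,0,0],
  [-1,-0.054,-0.4,-0.49,-0.658,0,0],
  [-1,-0.054,-0.4,-0.49,-0.658,0,0],
  [-1,-0.054,-0.4,-0.49,-0.658,0,0],
])

```text
clock: 1.15
position: [0.3884, 0.0883, 0.2696]
ee_rot: [-1.373, 1.094, 1.373]
force: [0.9, 0.1, 0.4]
width: 1.003
```

Run:
```python
from h import *
print(st()['joints'])
mv([((.39,.06,.27),102.5),((.62,.07,.25),102.5)])
```

```text
[-0.55947905  0.00747377  0.2053394   2.02298775 -0.00221558  1.11086612
  1.44273319]
[-0.0005, 0.006, -0.035] [0.0066, 0.0005, 0.0003] mm 28.0
[0.0246, -0.277, -0.087] [0.0066, 0.0005, 0.0003] mm 233.0
```

Request:
step_arm([
  [-1,0,0,-0.035,0,0,0],
  [-1,0.024,-0.277,-0.087,0,0,0],
  [-1,0.024,-0.277,-0.087,0,0,0],
  [-1,0.024,-0.277,-0.087,0,0,0],
  [-1,0.024,-0.277,-0.087,0,0,0],
  [-1,0.024,-0.277,-0.087,0,0,0],
  [-1,0.024,-0.277,-0.087,0,0,0],
  [-1,0.024,-0.277,-0.087,0,0,0],
  [-1,0.024,-0.277,-0.087,0,0,0],
])

```text
clock: 1.9
position: [0.6204, 0.0692, 0.2491]
ee_rot: [-1.367, 1.1, 1.369]
force: [0.3, 0.1, -0.0]
width: 1.0
```

Run:
```python
from h import *
s=st();im=cams.get_image('wrist');save(im,'w1')
np.savez('pics/w1.npz',pos=s['position'],rot=s['ee_rot'],**{k:np.array(v) for k,v in im.items()})
print(s['position'])
```

```text
[0.62039107 0.0691554  0.24913136]
```

View pics/w1.png

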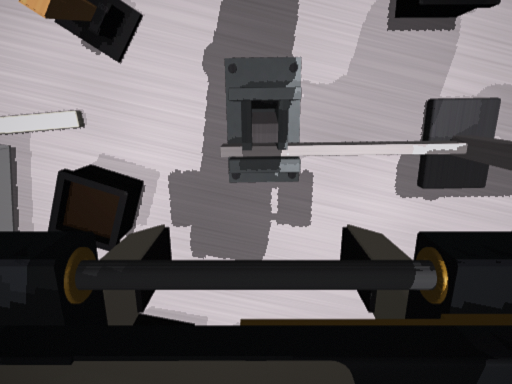

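Run:
```python
from top import *
d=dict(np.load('pics/w1.npz'));s={'position':d['pos'],'ee_rot':d['rot']}
P=cloud(d,s)
im=d['pixels'][50:190,215:315,::-1]
cv2.imwrite('pics/w1z.png',cv2.resize(im,None,fx=4,fy=4,interpolation=cv2.INTER_NEAREST))
z=P[50:190,215:315,2]
cv2.imwrite('pics/w1d.png',cv2.resize(cv2.applyColorMap((z*2800).clip(0,255).astype(np.uint8),cv2.COLORMAP_JET),None,fx=4,fy=4,interpolation=cv2.INTER_NEAREST))
Q=P[50:190,215:315].reshape(-1,3)
for lo,hi in((.076,.085),(.055,.063),(.04,.05)):
    q=Q[(Q[:,2]>lo)&(Q[:,2]<hi)]; print(lo,len(q),np.median(q[:,2]).round(4),rect(q))
print(P[135,400:420:5],P[150,320:460:30])
np.set_printoptions(linewidth=200)
for r in range(84,165,4): print(r,(P[r,236:300:4,2]*1000).round(0))
```

```text
0.076 2151 0.0785 [557.9  64.   53.7  71.8  12.4]
0.055 1043 0.0567 [584.9  71.2  69.4  79.3  12.5]
0.04 1116 0.0467 [574.1  71.6  59.4 106.4  13.2]
[[ 0.54645694  0.239292   -0.0014059 ]
 [ 0.54508821  0.24577495 -0.00209257]
 [ 0.54374775  0.2513017  -0.00076646]
 [ 0.54238868  0.2574894  -0.00084188]] [[0.58225283 0.13494812 0.04655989]
 [0.57495554 0.16796835 0.04660383]
 [0.56760726 0.20050827 0.04778228]
 [0.56037621 0.23404464 0.04652439]
 [0.55307308 0.26600429 0.04830224]]
84 [5. 5. 6. 5. 6. 4. 7. 5. 4. 4. 5. 5. 6. 6. 5. 5.]
88 [79. 79. 79. 79. 79. 80. 79. 78. 80. 78. 78. 79. 79. 79. 78. 80.]
92 [80. 78. 79. 78. 79. 78. 80. 80. 78. 78. 79. 79. 79. 78. 80. 79.]
96 [78. 80. 79. 78. 78. 80. 79. 78. 78. 79. 80. 78. 80. 80. 80. 79.]
100 [78. 73. 77. 77. 81. 81. 79. 80. 80. 80. 81. 76. 78. 73.  8.  5.]
104 [ 5.  5. 76. 76. 81. 80. 81. 82. 81. 80. 81. 76. 77. 72.  5.  4.]
108 [ 6.  6. 77. 78. 81. 80. 80. 81. 81. 81. 82. 78. 77. 73.  5.  5.]
112 [ 4.  4. 76. 76. 29. 29. 30. 30. 31. 29. 42. 77. 75. 73.  5.  5.]
116 [ 4.  5. 76. 77. 48. 49. 50. 48. 50. 49. 42. 77. 77.  4.  6.  4.]
120
[... 196 characters left out ...]
.  6.  7.]
132 [ 4.  4. 76. 78. 77. 78. 77. 76. 76. 77. 77. 77. 76.  4.  6.  6.]
136 [ 5.  5. 76. 77. 77. 77. 78. 76. 78. 77. 77. 78. 76.  4.  6.  4.]
140 [ 3.  5. 75. 79. 77. 77. 77. 76. 78. 77. 78. 77. 78.  5.  5.  4.]
144 [31. 30. 72. 74. 32. 33. 34. 34. 33. 34. 43. 73. 74. 36. 37. 38.]
148 [46. 47. 73. 74. 49. 47. 47. 46. 46. 47. 48. 73. 72. 48. 48. 47.]
152 [46. 47. 47. 47. 47. 48. 47. 47. 46. 48. 47. 46. 47. 47. 48. 46.]
156 [46. 47. 46. 47. 47. 40. 41. 40. 40. 41. 40. 43. 43. 43. 42. 44.]
160 [56. 56. 56. 56. 57. 58. 57. 56. 56. 57. 58. 57. 57. 56. 57. 56.]
164 [57. 57. 56. 57. 56. 57. 56. 56. 57. 57. 57. 57. 57. 57. 57. 56.]<stdin>:7: RuntimeWarning: invalid value encountered in cast
```

View pics/w1z.png

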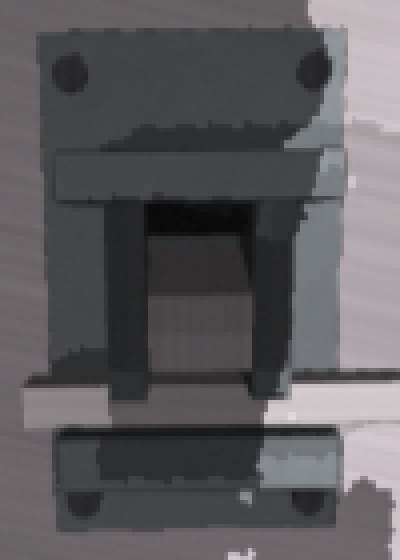

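View pics/w1d.png

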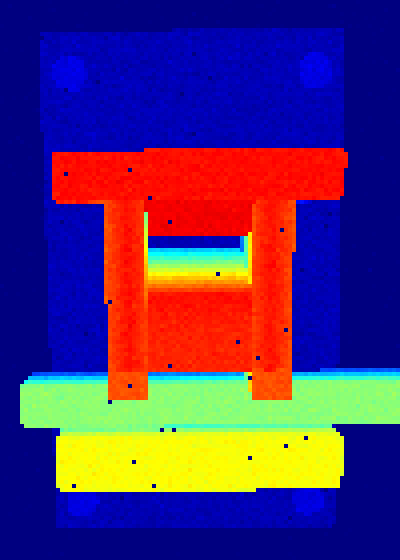

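Run:
```python
from top import *
d=dict(np.load('pics/w1.npz'));s={'position':d['pos'],'ee_rot':d['rot']}
P=cloud(d,s)
psi=np.radians(12.7);ex=np.array([np.cos(psi),np.sin(psi)]);ey=np.array([-ex[1],ex[0]])
def f(u,v,h):
    p=ray(d,215+u/4-.5,50+v/4-.5,h,s); return p.round(4),(np.array([ex@p[:2],ey@p[:2]])*1000).round(1)
for nm,u,v,h in(('fix',200,236,.080),('jaw',200,293,.080),('L',148,265,.075),('R',252,265,.075),('plateL',53,175,.08),('plateR',347,175,.08),('cheekLo',106,300,.08),('cheekRo',292,300,.08),('backfar',200,150,.08)):
    print(nm,*f(u,v,h))
# bar angle
q=P[140:160,220:460].reshape(-1,3);q=q[(q[:,2]>.043)&(q[:,2]<.051)]
c=np.polyfit(q[:,1],q[:,0],1);print('bar psi',np.degrees(np.arctan(-c[0])))
# back plate edge near
q=P[86:99,228:302].reshape(-1,3);q=q[(q[:,2]>.07)];print(rect(q))
```

```text
fix [0.5515 0.0628 0.08  ] [551.8 -60. ]
jaw [0.5649 0.0659 0.08  ] [565.6 -59.9]
L [0.5613 0.0517 0.075 ] [558.9 -73. ]
R [0.5556 0.0773 0.075 ] [559.  -46.7]
plateL [0.5452 0.0245 0.08  ] [537.2 -95.9]
plateR [0.5297 0.0947 0.08  ] [537.6 -24.1]
cheekLo [0.5717 0.0433 0.08  ] [567.2 -83.5]
cheekRo [0.5616 0.0888 0.08  ] [567.4 -36.9]
backfar [0.5318 0.0583 0.08  ] [531.6 -60. ]
bar psi 13.473180038763335
[536.7  59.4  10.4  71.8  12.4]
```

Run:
```python
from h import *
mv([((.548,-.162,.26),70)])
```

```text
[-0.0126, 0.1499, -0.2628] [0.5414, -0.0005, -0.0014] mm 242.0
```

Request:
step_arm([
  [-1,-0.013,0.15,-0.263,0.541,0,0],
  [-1,-0.013,0.15,-0.263,0.541,0,0],
  [-1,-0.013,0.15,-0.263,0.541,0,0],
  [-1,-0.013,0.15,-0.263,0.541,0,0],
  [-1,-0.013,0.15,-0.263,0.541,0,0],
  [-1,-0.013,0.15,-0.263,0.541,0,0],
  [-1,-0.013,0.15,-0.263,0.541,0,0],
  [-1,-0.013,0.15,-0.263,0.541,0,0],
  [-1,-0.013,0.15,-0.263,0.541,0,0],
])

```text
clock: 2.7
position: [0.5481, -0.161, 0.2612]
ee_rot: [-0.948, 1.352, 0.95]
force: [-0.5, -0.2, 0.1]
width: 1.0
```

Run:
```python
from top import *
s=st();im=cams.get_image('wrist');save(im,'w2')
np.savez('pics/w2.npz',pos=s['position'],rot=s['ee_rot'],**{k:np.array(v) for k,v in im.items()})
P=cloud(im,s);Q=P[:225].reshape(-1,3)
def sel(P,c,r,lo,hi): return P[(np.hypot(P[:,0]-c[0],P[:,1]-c[1])<r)&(P[:,2]>lo)&(P[:,2]<hi)]
for nm,c,r,lo,hi in(('wtop',(.5,-.144),.04,.102,.112),('stand',(.49,-.14),.06,.038,.05),('ttop',(.475,-.31),.04,.112,.122),('tfoot',(.475,-.31),.05,.017,.025)):
    x=sel(Q,c,r,lo,hi); print(nm,len(x),np.median(x[:,2]) if len(x) else '',rect(x) if len(x)>4 else '')
```

```text
wtop 724 0.10658533190624542 [ 502.1 -144.4   24.1   27.1   70.3]
stand 759 0.04187819675742932 [ 492.1 -140.8   50.    32.5   70.1]
ttop 867 0.1168108296860545 [ 475.7 -310.4   28.1   28.4   27.5]
tfoot 1106 0.02101622784647647 [ 475.3 -310.8   56.4   56.4   28.7]
```

View pics/w2.png

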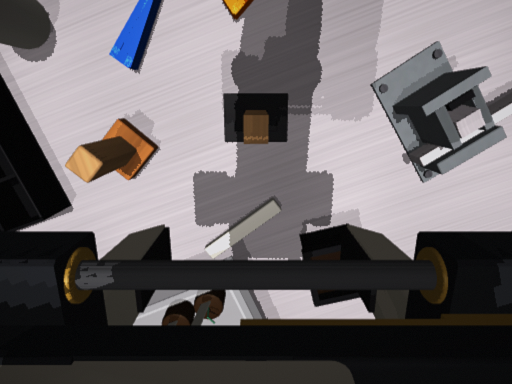

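Run:
```python
from h import *
mv([((.500,-.1437,.17),70.2),((.500,-.1437,.067),70.2)])
```

```text
[0.1137, 0.064, -0.0013] [-0.0007, 0.0014, -0.0001] mm 104.0
[0.2424, 0.064, -0.0015] [-0.0007, 0.0014, -0.0001] mm 201.0
```

Request:
step_arm([
  [-1,0.114,0.064,-0.0013,0,0.0014,0],
  [-1,0.114,0.064,-0.0013,0,0.0014,0],
  [-1,0.114,0.064,-0.0013,0,0.0014,0],
  [-1,0.16,0.064,-0.0013,0,0.0014,0],
  [-1,0.19,0.064,-0.0013,0,0.0014,0],
  [-1,0.22,0.064,-0.0013,0,0.0014,0],
  [-1,0.242,0.064,-0.0013,0,0.0014,0],
  [-1,0.242,0.064,-0.0013,0,0.0014,0],
  [1,0.242,0.064,-0.0013,0,0.0014,0],
  [1,0.242,0.064,-0.0013,0,0.0014,0],
  [1,0.242,0.064,-0.0013,0,0.0014,0],
  [1,0.242,0.064,-0.0013,0,0.0014,0],
], newtons=12)

```text
clock: 3.75
position: [0.501, -0.1454, 0.0684]
ee_rot: [-0.951, 1.353, 0.947]
force: [-0.7, 0.4, -0.7]
width: 0.757
```

Request:
step_arm([
  [1,0,0,0,0,0,0],
  [1,0,0,0,0,0,0],
  [1,0,0,0,0,0,0],
  [1,0,0,0,0,0,0],
])

```text
clock: 4.08
position: [0.5001, -0.1455, 0.0674]
ee_rot: [-0.95, 1.355, 0.948]
force: [0.6, -0.4, -0.5]
width: 0.466
```

Run:
```python
from h import *
s=st();im=cams.get_image('wrist');save(im,'w3');print(s['width']*92,s['position'])
im=cams.get_image('side');cv2.imwrite('pics/s3.png',cv2.resize(im['pixels'][150:270,190:340,::-1],None,fx=4,fy=4))
```

```text
42.89065732777479 [ 0.50014445 -0.14550959  0.06735976]
```

View pics/w3.png

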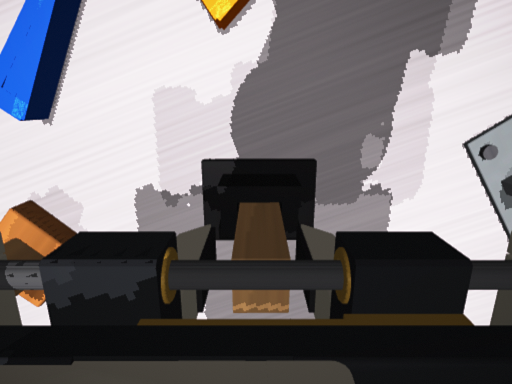

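View pics/s3.png

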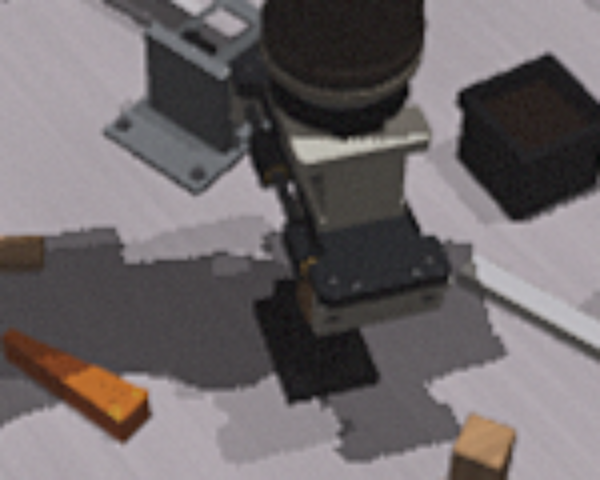

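The wrist view shows the wedge (260,255) between the pads, which are still closing.

Request:
step_arm([
  [1,0,0,0,0,0,0],
  [1,0,0,0,0,0,0],
  [1,0,0,0,0,0,0],
  [1,0,0,0,0,0,0],
  [1,0,0,0,0,0,0],
  [1,0,0,0,0,0,0],
])

```text
clock: 4.68
position: [0.5001, -0.145, 0.0671]
ee_rot: [-0.95, 1.355, 0.949]
force: [0.8, 3.1, -1.3]
width: 0.258
```

Run:
```python
from h import *
s=st();print(s['width']*92,s['position'],R.from_rotvec(s['ee_rot']).as_matrix().round(3).tolist())
psi=np.radians(13);ex=np.array([np.cos(psi),np.sin(psi)]);ey=np.array([-ex[1],ex[0]])
# slot centre pt
psi0=np.radians(12.7);e0=np.array([np.cos(psi0),np.sin(psi0)]);f0=np.array([-e0[1],e0[0]])
c=e0*.5515+f0*-.060   # fixed face at mid width
# flat face offset from tool axis: grip axis relative to flat face along wedge x
wx=np.array([np.cos(np.radians(-19.8)),np.sin(np.radians(-19.8))])
flat=np.array([.5021,-.1444])-wx*.014
off=(np.array(s['position'][:2])-flat);print('face',c,'axis from flat x,y',off@wx,off@np.array([-wx[1],wx[0]]))
tx=off@wx
T=c+ex*(.0015+tx); print('target',T)
mv([(tuple(s['position'][:2])+(.2,),70.2),((*T,.2),103),((*T,.125),103)])
```

```text
23.699432943241202 [ 0.50014953 -0.1450189   0.06706618] [[-0.001, -0.94, 0.341], [-0.001, 0.341, 0.94], [-1.0, 0.0, -0.001]]
face [0.55119807 0.06271311] axis from flat x,y 0.012374484818516818 -0.0012430129629553077
target [0.56471696 0.06583419]
[-0.1662, 0.0, -0.0002] [-0.0022, -0.001, -0.0003] mm 133.0
[-0.1664, 0.014, 0.2751] [-0.5489, -0.0009, -0.0005] mm 257.0
[-0.0727, 0.014, 0.2752] [-0.5489, -0.0009, -0.0005] mm 228.0
```

Request:
step_arm([
  [1,-0.04,0,0,0,0,0],
  [1,-0.08,0,0,0,0,0],
  [1,-0.125,0,0,0,0,0],
  [1,-0.166,0,0,0,0,0],
  [1,-0.166,0.014,0.275,-0.55,0,0],
  [1,-0.166,0.014,0.275,-0.55,0,0],
  [1,-0.166,0.014,0.275,-0.55,0,0],
  [1,-0.166,0.014,0.275,-0.55,0,0],
  [1,-0.166,0.014,0.275,-0.55,0,0],
  [1,-0.166,0.014,0.275,-0.55,0,0],
  [1,-0.166,0.014,0.275,-0.55,0,0],
  [1,-0.166,0.014,0.275,-0.55,0,0],
])

```text
clock: 5.68
position: [0.5646, 0.0652, 0.1993]
ee_rot: [-1.376, 1.095, 1.375]
force: [-0.9, -1.0, -0.3]
width: 0.261
```

Run:
```python
from h import *
mv([((.5647,.0658,.165),103),((.5647,.0658,.125),103)])
s=st();im=cams.get_image('wrist');save(im,'w4')
im=cams.get_image('scene');cv2.imwrite('pics/c4.png',cv2.resize(im['pixels'][150:290,190:350,::-1],None,fx=4,fy=4))
im=cams.get_image('side');cv2.imwrite('pics/s4.png',cv2.resize(im['pixels'][90:230,190:340,::-1],None,fx=4,fy=4))
```

```text
[0.0429, -0.0003, 0.0007] [0.0012, -0.0019, -0.0014] mm 34.0
[0.0929, -0.0004, 0.0008] [0.0012, -0.0019, -0.0014] mm 74.0
```

View pics/w4.png

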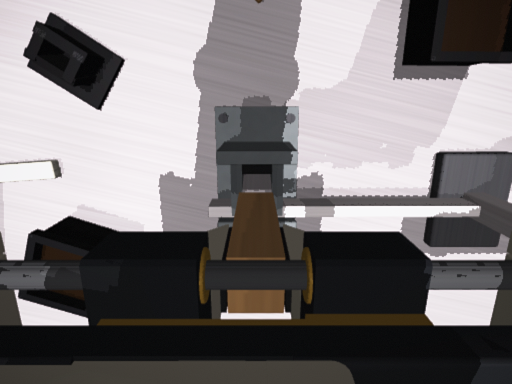

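View pics/c4.png

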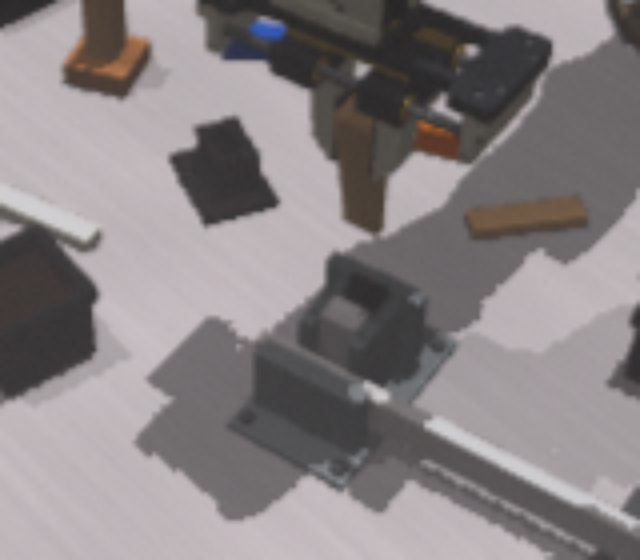

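View pics/s4.png

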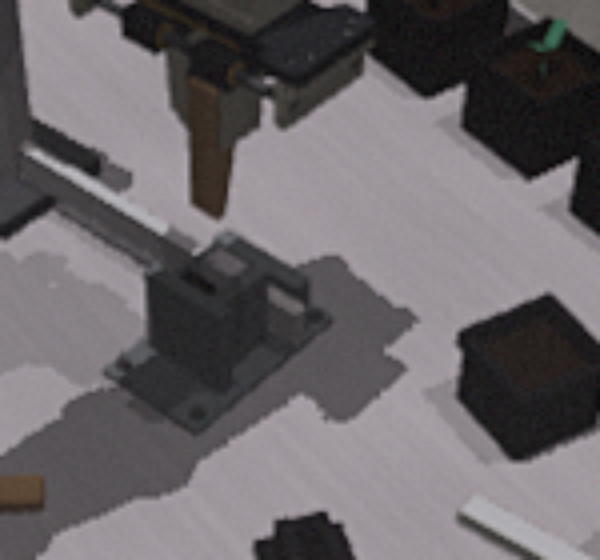

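Run:
```python
from h import *
s=st();im=cams.get_image('wrist')
z=cv2.resize(im['pixels'][130:235,200:310,::-1],None,fx=5,fy=5,interpolation=cv2.INTER_NEAREST);cv2.imwrite('pics/w4z.png',z)
P=cloud(im,s);hsv=cv2.cvtColor(im['pixels'],cv2.COLOR_RGB2HSV)
psi0=np.radians(13);e0=np.array([np.cos(psi0),np.sin(psi0)]);f0=np.array([-e0[1],e0[0]])
np.set_printoptions(linewidth=180,suppress=True)
for r in (188,190,192,194,196,200,210,220):
    m=[c for c in range(225,295) if hsv[r,c,0]<20 and hsv[r,c,1]>90 and P[r,c,2]>.12]
    if m:
        a,b=P[r,m[0]],P[r,m[-1]]; mid=np.nanmedian(P[r,m],0)
        print(r,m[0],m[-1],mid.round(4),'x',(e0@mid[:2]*1000).round(1),'y',(f0@a[:2]*1000).round(1),(f0@b[:2]*1000).round(1))
print('face',e0@[.5512,.0627],f0@[.5512,.0627], R.from_rotvec(s['ee_rot']).as_matrix()[:,0])
```

```text
194 239 272 [0.5521 0.0601 0.145 ] x 551.5 y -77.1 -54.2
196 239 273 [0.5521 0.0605 0.1496] x 551.5 y -76.8 -53.8
200 238 273 [0.5522 0.0602 0.1593] x 551.5 y -76.9 -54.3
210 236 275 [0.5522 0.0603 0.1795] x 551.6 y -76.8 -54.1
220 234 277 [0.5523 0.0606 0.1964] x 551.7 y -76.9 -54.0
face 0.551177210816982 -0.06290001809230414 [-0.00063624 -0.00233131 -0.99999708]
```

View pics/w4z.png

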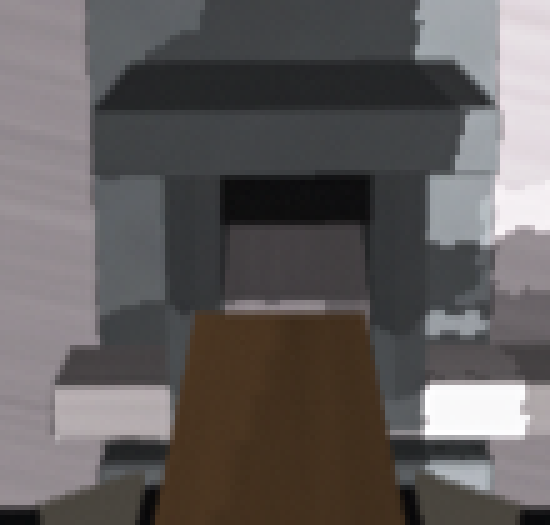

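Run:
```python
from h import *
for i in range(2):
    s=st();im=cams.get_image('wrist');print(s['position'],s['ee_rot'])
psi0=np.radians(13);e0=np.array([np.cos(psi0),np.sin(psi0)]);f0=np.array([-e0[1],e0[0]])
def g(n,u,v,h):
    p=ray(im,200+u/5-.5,130+v/5-.5,h,s)[:2]*1000;print(n,p.round(1),(e0@p).round(1),(f0@p).round(1))
g('L',221,200,.08);g('R',371,200,.08);g('face',296,224,.08)
g('chL',165,240,.08);g('chR',427,240,.08);g('plL',97,140,.08);g('plR',497,140,.08)
g('wL',195,313,.140);g('wR',364,313,.140)
```

```text
[0.56451734 0.06332425 0.19978369] [-1.37393866  1.09642689  1.37236239]
[0.56456032 0.06359539 0.19978059] [-1.37405963  1.09604238  1.37263759]
L [550.5  49.3] 547.5 -75.8
R [544.6  75.2] 547.5 -49.3
face [551.8  63.2] 551.8 -62.5
chL [559.8  41.2] 554.7 -85.8
chR [549.4  86.6] 554.8 -39.2
plL [544.9  25.9] 536.8 -97.3
plR [529.3  94.1] 536.9 -27.4
wL [555.   48.9] 551.8 -77.2
wR [549.7  72.1] 551.8 -53.4
```

Request:
step_arm([
  [1,0.02,-0.0022,0.0035,0,0,0],
  [1,0.045,-0.0022,0.0035,0,0,0],
  [1,0.045,-0.0022,0.0035,0,0,0],
  [1,0.045,-0.0022,0.0035,0,0,0],
])

```text
clock: 6.32
position: [0.5651, 0.0676, 0.1632]
ee_rot: [-1.374, 1.097, 1.375]
force: [-0.7, -0.2, -1.1]
width: 0.264
```

Run:
```python
from h import *
s=st();im=cams.get_image('wrist')
print(s['position'],s['ee_rot'],s['force'])
z=cv2.resize(im['pixels'][150:255,200:310,::-1],None,fx=5,fy=5,interpolation=cv2.INTER_NEAREST);cv2.imwrite('pics/w5z.png',z)
np.savez('pics/w5.npz',pos=s['position'],rot=s['ee_rot'],**{k:np.array(v) for k,v in im.items()})
```

```text
[0.56505471 0.06761912 0.16323493] [-1.37423799  1.09668755  1.37547205] [-0.70754757 -0.15628768 -1.07193617]
```

View pics/w5z.png

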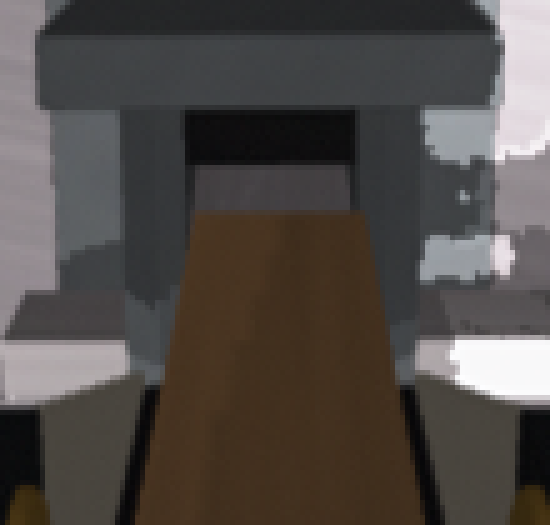

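Run:
```python
from h import *
d=dict(np.load('pics/w5.npz'));s={'position':d['pos'],'ee_rot':d['rot']}
psi0=np.radians(13);e0=np.array([np.cos(psi0),np.sin(psi0)]);f0=np.array([-e0[1],e0[0]])
def g(n,u,v,h):
    p=ray(d,200+u/5-.5,150+v/5-.5,h,s)[:2]*1000;print(n,p.round(1),(e0@p).round(1),(f0@p).round(1))
zt=s['position'][2]-.059
g('L',185,150,.08);g('R',357,150,.08);g('face',271,165,.08)
g('chL',121,200,.08);g('chR',420,200,.08);g('plL',38,70,.08);g('plR',501,70,.08)
g('wL',194,212,zt);g('wR',367,212,zt)
s=st();print(s['position'],R.from_rotvec(s['ee_rot']).as_matrix()[:,2])
```

```text
L [552.4  49.4] 549.3 -76.1
R [546.4  75.3] 549.3 -49.5
face [551.7  62.9] 551.7 -62.8
chL [562.4  41.3] 557.3 -86.3
chR [552.   86.8] 557.3 -39.6
plL [545.2  24.9] 536.8 -98.4
plR [529.3  93.7] 536.8 -27.7
wL [555.1  52.7] 552.7 -73.5
wR [549.6  76.4] 552.7 -49.2
[0.56580069 0.067746   0.16412229] [-0.22479784  0.97440432 -0.00146997]
```

Request:
step_arm([
  [1,0.005,-0.0006,-0.0017,0,0,0],
  [1,0.01,-0.0006,-0.0017,0,0,0],
  [1,0.018,-0.0006,-0.0017,0,0,0],
  [1,0.025,-0.0006,-0.0017,0,0,0],
  [1,0.033,-0.0006,-0.0017,0,0,0],
  [1,0.04,-0.0006,-0.0017,0,0,0],
  [1,0.048,-0.0006,-0.0017,0,0,0],
  [1,0.048,-0.0006,-0.0017,0,0,0],
])

```text
clock: 7.03
position: [0.5657, 0.067, 0.1237]
ee_rot: [-1.375, 1.096, 1.376]
force: [-0.1, -0.4, 0.1]
width: 0.256
```

Run:
```python
from h import *
s=st();im=cams.get_image('wrist')
print(s['position'],s['ee_rot'],s['force'],s['ft_torque'])
z=cv2.resize(im['pixels'][170:275,200:310,::-1],None,fx=5,fy=5,interpolation=cv2.INTER_NEAREST);cv2.imwrite('pics/w6z.png',z)
im=cams.get_image('scene');cv2.imwrite('pics/c6.png',cv2.resize(im['pixels'][150:290,190:350,::-1],None,fx=4,fy=4))
```

```text
[0.56567174 0.06704339 0.12370582] [-1.37483419  1.09597993  1.37644311] [-0.08426666 -0.43455277  0.07180515] [0.07504654 0.00356816 0.01160723]
```

View pics/w6z.png

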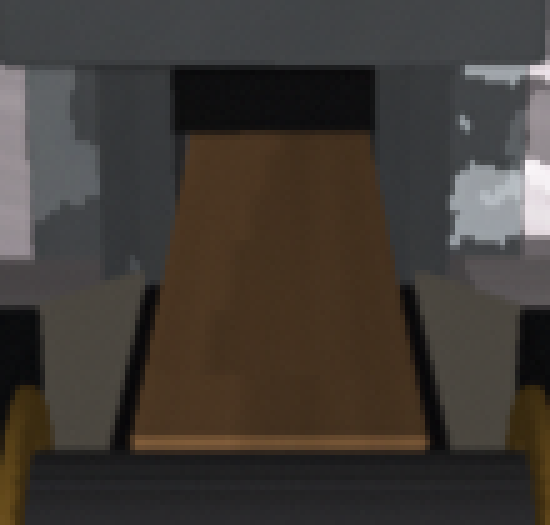

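View pics/c6.png

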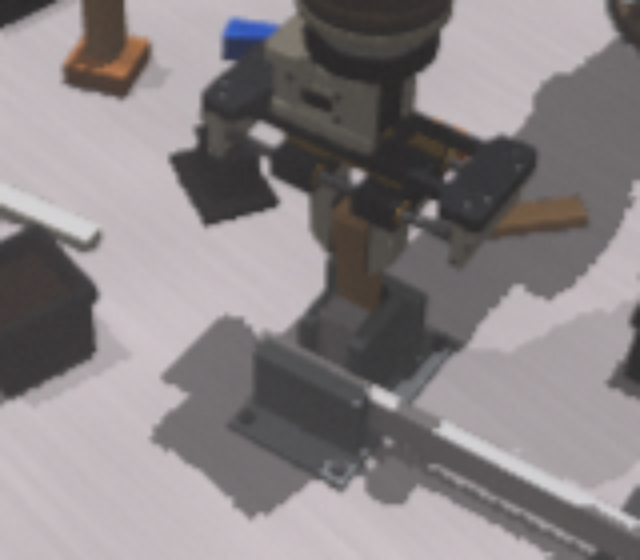

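The wedge is about 15 mm into the slot, centred, with no contact force. I'll lower it further.

Request:
step_arm([
  [1,0.005,0,-0.0004,0,0,0],
  [1,0.009,0,-0.0004,0,0,0],
  [1,0.012,0,-0.0004,0,0,0],
  [1,0.015,0,-0.0004,0,0,0],
  [1,0.015,0,-0.0004,0,0,0],
])

```text
clock: 7.55
position: [0.5659, 0.0666, 0.1126]
ee_rot: [-1.375, 1.096, 1.376]
force: [-2.3, -0.5, -1.9]
width: 0.262
```

Request:
step_arm([
  [0.2,0,0,0,0,0,0],
  [0.2,0,0,0,0,0,0],
  [0.2,0,0,0,0,0,0],
  [0.2,0,0,0,0,0,0],
  [0.2,0,0,0,0,0,0],
  [0.2,0,0,0,0,0,0],
  [0.2,0,0,0,0,0,0],
])

```text
clock: 8.13
position: [0.5667, 0.0668, 0.1133]
ee_rot: [-1.376, 1.094, 1.375]
force: [-0.1, 0.5, -0.6]
width: 0.402
```

Run:
```python
from h import *
s=st();im=cams.get_image('wrist')
print(s['position'],s['ee_rot'],s['force'],s['width']*92)
z=cv2.resize(im['pixels'][150:330,160:360,::-1],None,fx=3,fy=3,interpolation=cv2.INTER_NEAREST);cv2.imwrite('pics/w7z.png',z)
im=cams.get_image('scene');cv2.imwrite('pics/c7.png',cv2.resize(im['pixels'][150:290,190:350,::-1],None,fx=4,fy=4))
```

```text
[0.56672447 0.06676339 0.11331264] [-1.37565566  1.09412542  1.3745797 ] [-0.06623305  0.45891293 -0.61483423] 36.97250021088301
```

View pics/w7z.png

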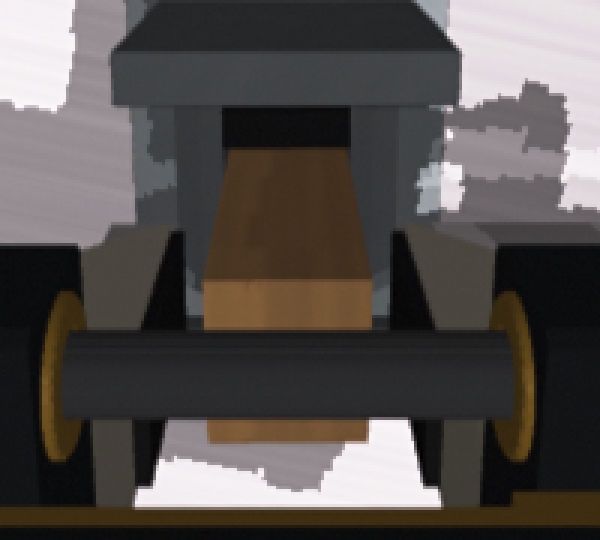

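View pics/c7.png

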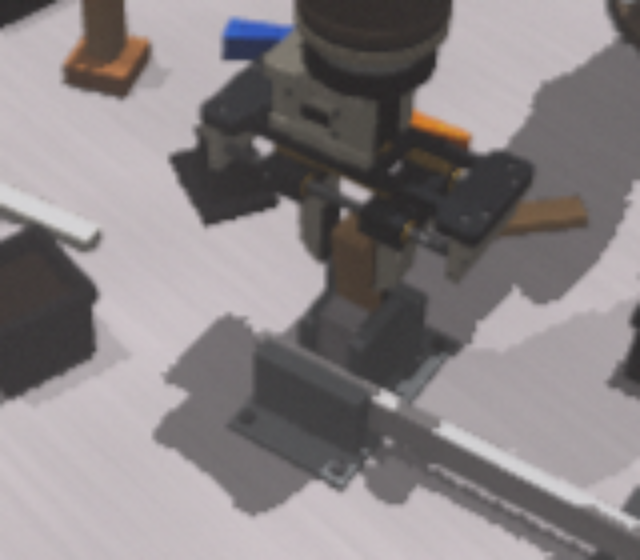

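Request:
step_arm([
  [0.2,-0.03,0,0,0,0,0],
  [0.2,-0.07,0,0,0,0,0],
  [-1,-0.11,0,0,0,0,0],
  [-1,-0.17,0,0,0,0,0],
  [-1,-0.18,-0.06,0,0,0,0],
  [-1,-0.18,-0.06,0,0,0,0],
])

```text
clock: 8.73
position: [0.6184, 0.0793, 0.2619]
ee_rot: [-1.38, 1.085, 1.369]
force: [-0.0, -0.1, -0.9]
width: 0.641
```

Run:
```python
from top import *
s=st();im=cams.get_image('wrist');save(im,'w8')
print(s['position'])
P=cloud(im,s);Q=P[:228].reshape(-1,3)
x=Q[(np.hypot(Q[:,0]-.566,Q[:,1]-.066)<.05)&(Q[:,2]>.1)];print(len(x),np.median(x[:,2]))
if len(x): x=x[x[:,2]>np.median(x[:,2])-.006];print(rect(x))
P=cloud(cams.get_image('scene'));Q=P.reshape(-1,3);x=Q[(np.hypot(Q[:,0]-.566,Q[:,1]-.066)<.04)&(Q[:,2]>.1)&(Q[:,2]<.17)];print(np.percentile(x[:,2],[50,90,97]))
x=x[x[:,2]>np.percentile(x[:,2],95)-.005];print(rect(x))
mv([((.4755,-.310,.22),118)])
```

```text
[0.6184089  0.07933986 0.261928  ]
980 0.1457233160668626
[564.6  66.1  27.5  23.9  13.3]
[0.13628554 0.14775323 0.14863684]
[564.5  66.7  29.8  24.4  13.8]
[0.0475, 0.2802, -0.4334] [-0.2486, -0.0016, 0.0014] mm 415.0
```

View pics/w8.png

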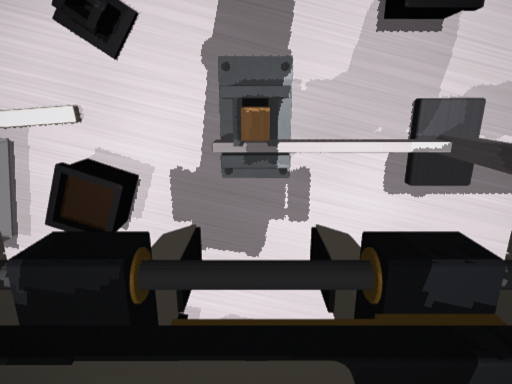

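The wedge is let go and stands upright in the slot at (256,125). Its top is at z≈0.147, centred at (0.5645, 0.0663), which fits "set loosely". Next is the tamper.

Request:
step_arm([
  [-1,0.0475,0.28,-0.433,-0.249,0,0],
  [-1,0.0475,0.28,-0.433,-0.249,0,0],
  [-1,0.0475,0.28,-0.433,-0.249,0,0],
  [-1,0.0475,0.28,-0.433,-0.249,0,0],
  [-1,0.0475,0.28,-0.433,-0.249,0,0],
  [-1,0.0475,0.28,-0.433,-0.249,0,0],
  [-1,0.0475,0.28,-0.433,-0.249,0,0],
  [-1,0.0475,0.28,-0.433,-0.249,0,0],
  [-1,0.0475,0.28,-0.433,-0.249,0,0],
  [-1,0.0475,0.28,-0.433,-0.249,0,0],
  [-1,0.0475,0.28,-0.433,-0.249,0,0],
  [-1,0.0475,0.28,-0.433,-0.249,0,0],
])

```text
clock: 9.83
position: [0.4704, -0.3126, 0.2188]
ee_rot: [-1.554, 0.944, 1.557]
force: [-0.5, -0.3, -0.9]
width: 1.001
```

Run:
```python
from h import *
s=st();print(s['joints'].round(2),s['position'],s['width']*92)
im=cams.get_image('wrist');save(im,'w9')
mv([((.4755,-.310,.15),118),((.4755,-.310,.0615),118)])
```

```text
[ 0.21  0.35  0.38  1.76 -0.14  1.06  2.69] [ 0.47043368 -0.31260473  0.21880116] 92.08826108082795
[0.0861, -0.0045, -0.0017] [-0.0027, 0.0008, -0.002] mm 69.0
[0.1967, -0.0047, -0.0018] [-0.0027, 0.0008, -0.002] mm 157.0
```

View pics/w9.png

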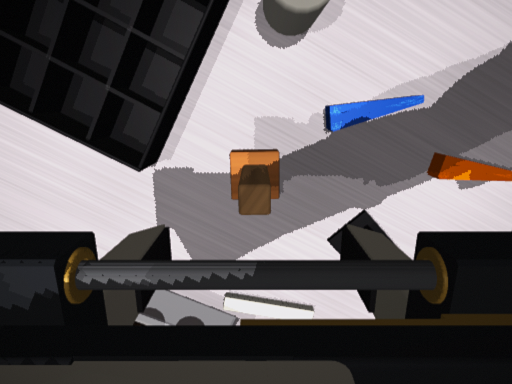

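The last joint is at 2.69, close to its 2.74 limit, so I'll use the other pair of handle flats (a 90° turn back).

Request:
step_arm([
  [-1,0,-0.0045,-0.0017,1,0,0],
  [-1,0,-0.0045,-0.0017,1,0,0],
  [-1,0,-0.0045,-0.0017,1,0,0],
  [-1,0,-0.0045,-0.0017,1,0,0],
  [-1,0,-0.0045,-0.0017,1,0,0],
  [-1,0,-0.0045,-0.0017,1,0,0],
  [-1,0,-0.0045,-0.0017,1,0,0],
  [-1,0,-0.0045,-0.0017,1,0,0],
  [-1,0,-0.0045,-0.0017,1,0,0],
])

```text
clock: 10.63
position: [0.4777, -0.3073, 0.2192]
ee_rot: [-0.785, 1.425, 0.786]
force: [-0.1, 0.0, 0.2]
width: 0.997
```

Request:
step_arm([
  [-1,0,0,0,0.5,0,0],
  [-1,0,0,0,0.5,0,0],
  [-1,0,0,0,0.5,0,0],
  [-1,0,0,0,0.5,0,0],
  [-1,0,0,0,0.5,0,0],
  [-1,0,0,0,0.5,0,0],
])

```text
clock: 11.13
position: [0.4777, -0.3079, 0.2193]
ee_rot: [-0.386, 1.537, 0.386]
force: [0.1, 0.6, -0.8]
width: 0.997
```

Run:
```python
from h import *
s=st();print(s['joints'].round(2),s['position'],s['width']*92)
mv([((.4755,-.310,.15),28),((.4755,-.310,.0615),28)])
```

```text
[-0.06  0.41  0.75  1.77 -0.31  1.09  1.29] [ 0.47765684 -0.30794693  0.21930495] 91.75404724457277
[0.0866, -0.001, -0.0035] [0.0036, -0.0013, -0.0002] mm 69.0
[0.1973, -0.001, -0.0033] [0.0036, -0.0013, -0.0002] mm 158.0
```

Request:
step_arm([
  [-1,0.05,-0.001,-0.0034,0.0036,-0.0013,0],
  [-1,0.087,-0.001,-0.0034,0.0036,-0.0013,0],
  [-1,0.12,-0.001,-0.0034,0.0036,-0.0013,0],
  [-1,0.16,-0.001,-0.0034,0.0036,-0.0013,0],
  [-1,0.19,-0.001,-0.0034,0.0036,-0.0013,0],
  [-1,0.197,-0.001,-0.0034,0.0036,-0.0013,0],
  [-1,0.197,-0.001,-0.0034,0.0036,-0.0013,0],
], newtons=50)

```text
clock: 11.72
position: [0.4742, -0.3108, 0.0608]
ee_rot: [-0.381, 1.539, 0.384]
force: [-0.5, -0.4, 0.2]
width: 1.002
```

Request:
step_arm([
  [1,0,0,0,0,0,0],
  [1,0,0,0,0,0,0],
  [1,0,0,0,0,0,0],
  [1,0,0,0,0,0,0],
  [1,0,0,0,0,0,0],
  [1,0,0,0,0,0,0],
  [1,0,0,0,0,0,0],
  [1,0,0,0,0,0,0],
  [1,0,0,0,0,0,0],
  [1,0,0,0,0,0,0],
  [1,0,0,0,0,0,0],
  [1,0,0,0,0,0,0],
])

```text
clock: 12.72
position: [0.4749, -0.3118, 0.062]
ee_rot: [-0.38, 1.537, 0.38]
force: [-0.4, -0.7, -2.4]
width: 0.303
```

Run:
```python
from h import *
s=st();print(s['joints'].round(2),s['position'],s['width']*92,s['force'])
im=cams.get_image('side');cv2.imwrite('pics/s10.png',cv2.resize(im['pixels'][190:320,240:400,::-1],None,fx=4,fy=4))
```

```text
[ 0.06  0.6   0.62  1.92 -0.49  0.77  1.44] [ 0.47488961 -0.31182961  0.06199229] 27.88957908574965 [-0.4148776  -0.73632657 -2.4364506 ]
```

View pics/s10.png

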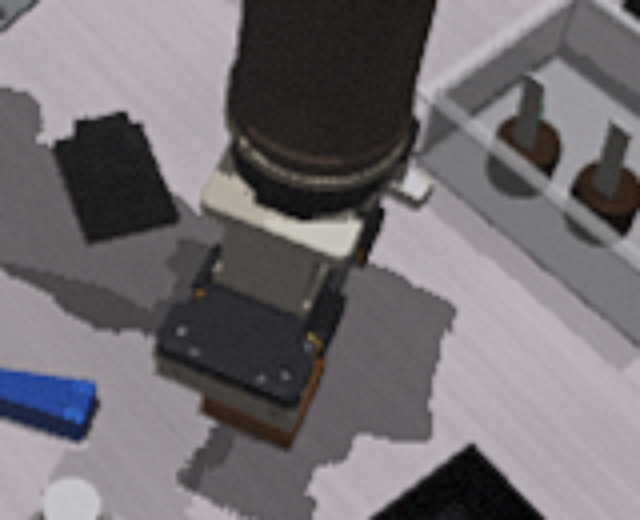

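Run:
```python
from h import *
print(R.from_rotvec(st()['ee_rot']).as_matrix()[:,0])
mv([((.4755,-.310,.26),28),((.5645,.0663,.26),28)])
```

```text
[ 3.15825750e-04 -5.06360899e-04 -9.99999822e-01]
[-0.2475, 0.0016, 0.0018] [-0.0039, 0.0, 0.0006] mm 198.0
[-0.2477, 0.3659, 0.3193] [-0.0039, 0.0, 0.0006] mm 436.0
```

Request:
step_arm([
  [1,-0.03,0,0,0,0,0],
  [1,-0.08,0,0,0,0,0],
  [1,-0.13,0,0,0,0,0],
  [1,-0.18,0,0,0,0,0],
  [1,-0.22,0,0,0,0,0],
  [1,-0.248,0,0,0,0,0],
  [1,-0.248,0.366,0.319,0,0,0],
  [1,-0.248,0.366,0.319,0,0,0],
  [1,-0.248,0.366,0.319,0,0,0],
  [1,-0.248,0.366,0.319,0,0,0],
  [1,-0.248,0.366,0.319,0,0,0],
  [1,-0.248,0.366,0.319,0,0,0],
])

```text
clock: 13.77
position: [0.5323, -0.0666, 0.2605]
ee_rot: [-0.38, 1.537, 0.379]
force: [1.6, -1.0, -1.4]
width: 0.306
```

Run:
```python
from h import *
mv([((.5645,.0663,.26),28)])
```

```text
[0.0006, 0.1282, 0.113] [-0.0042, 0.0004, 0.0006] mm 137.0
```

Request:
step_arm([
  [1,0,0.128,0.113,0,0,0],
  [1,0,0.128,0.113,0,0,0],
  [1,0,0.128,0.113,0,0,0],
  [1,0,0.128,0.113,0,0,0],
  [1,0,0.128,0.113,0,0,0],
  [1,0,0.128,0.113,0,0,0],
  [1,0,0.128,0.113,0,0,0],
])

```text
clock: 14.35
position: [0.5644, 0.0628, 0.2603]
ee_rot: [-0.38, 1.538, 0.378]
force: [-0.0, -1.0, -1.5]
width: 0.302
```

Run:
```python
from h import *
s=st();print(s['position'],s['force'],s['joints'].round(2))
mv([((.5645,.0663,.225),28),((.5645,.0663,.209),28)])
im=cams.get_image('scene');cv2.imwrite('pics/c11.png',cv2.resize(im['pixels'][130:290,180:340,::-1],None,fx=3.7,fy=3.7))
im=cams.get_image('wrist');save(im,'w11')
```

```text
[0.5644405  0.06278607 0.26028487] [-0.0107562  -1.0094887  -1.52580255] [-0.71  0.35  0.69  1.71 -0.24  1.17  0.53]
[0.0441, 0.0039, 0.0021] [-0.0053, -0.0005, 0.0014] mm 35.0
[0.0641, 0.0039, 0.0021] [-0.0053, -0.0005, 0.0014] mm 51.0
```

View pics/c11.png

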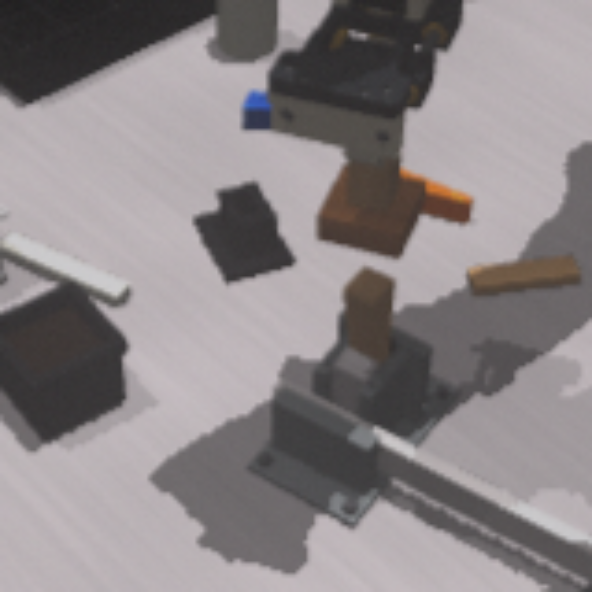

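View pics/w11.png

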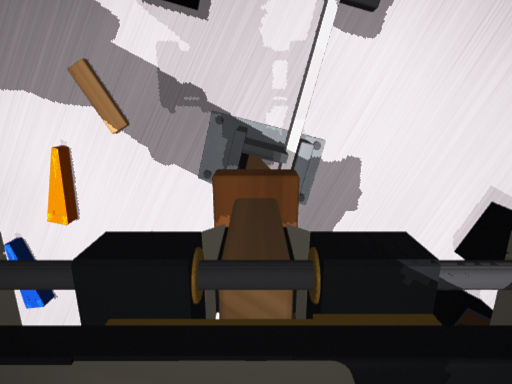

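Request:
step_arm([
  [1,0.02,0.0039,0.0021,0,0,0],
  [1,0.044,0.0039,0.0021,0,0,0],
  [1,0.056,0.0039,0.0021,0,0,0],
  [1,0.058,0.0039,0.0021,0,0,0],
  [1,0.06,0.0039,0.0021,0,0,0],
  [1,0.06,0.0039,0.0021,0,0,0],
])

```text
clock: 14.95
position: [0.5652, 0.0671, 0.2129]
ee_rot: [-0.38, 1.536, 0.378]
force: [-0.1, -0.3, -1.5]
width: 0.305
```

Request:
step_arm([
  [1,0.0015,0,0,0,0,0],
  [1,0.003,0,0,0,0,0],
  [1,0.003,0,0,0,0,0],
])

```text
clock: 15.2
position: [0.565, 0.0677, 0.2103]
ee_rot: [-0.38, 1.536, 0.379]
force: [-0.1, 0.1, -2.2]
width: 0.304
```

Request:
step_arm([
  [1,0.0015,0,0,0,0,0],
  [1,0.003,0,0,0,0,0],
  [1,0.003,0,0,0,0,0],
])

```text
clock: 15.45
position: [0.5651, 0.0676, 0.2078]
ee_rot: [-0.381, 1.536, 0.379]
force: [-0.9, 0.4, 0.1]
width: 0.305
```

Request:
step_arm([
  [1,0.0015,0,0,0,0,0],
  [1,0.003,0,0,0,0,0],
  [1,0.003,0,0,0,0,0],
])

```text
clock: 15.7
position: [0.5651, 0.0677, 0.2052]
ee_rot: [-0.381, 1.536, 0.379]
force: [1.4, -0.4, -0.7]
width: 0.301
```

Request:
step_arm([
  [1,0.0015,0,0,0,0,0],
  [1,0.003,0,0,0,0,0],
  [1,0.003,0,0,0,0,0],
])

```text
clock: 15.95
position: [0.565, 0.0678, 0.2027]
ee_rot: [-0.381, 1.536, 0.379]
force: [0.8, -0.5, 0.1]
width: 0.301
```

Request:
step_arm([
  [1,0.002,0,0,0,0,0],
  [1,0.004,0,0,0,0,0],
  [1,0.004,0,0,0,0,0],
])

```text
clock: 16.2
position: [0.565, 0.0677, 0.1994]
ee_rot: [-0.381, 1.536, 0.379]
force: [0.7, 0.4, -1.0]
width: 0.298
```

Request:
step_arm([
  [1,0.002,0,0,0,0,0],
  [1,0.004,0,0,0,0,0],
  [1,0.004,0,0,0,0,0],
])

```text
clock: 16.45
position: [0.5649, 0.0677, 0.1961]
ee_rot: [-0.381, 1.537, 0.379]
force: [1.8, 0.5, -0.2]
width: 0.301
```

Run:
```python
from h import *
im=cams.get_image('scene');cv2.imwrite('pics/c12.png',cv2.resize(im['pixels'][160:260,220:320,::-1],None,fx=6,fy=6))
s=st();print(s['position'],s['force'])
```

```text
[0.56482738 0.0677288  0.19615394] [ 1.72949717 -0.28527796  0.52998867]
```

View pics/c12.png

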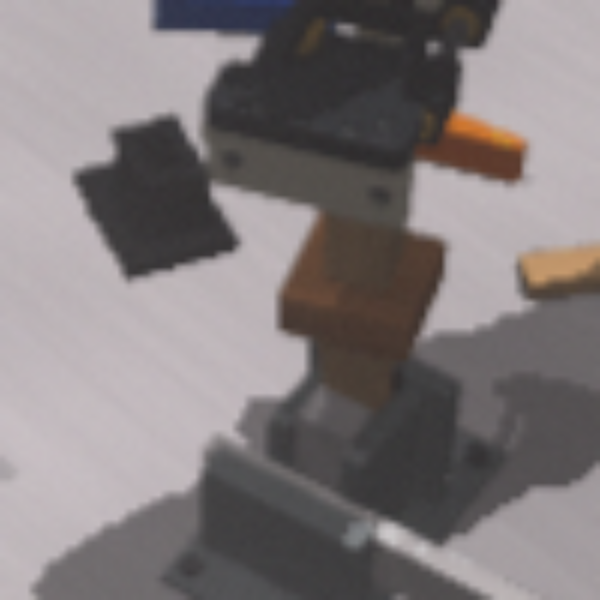

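Run:
```python
from h import *
for n in('scene','side'):
    im=cams.get_image(n);P=cloud(im);hsv=cv2.cvtColor(im['pixels'],cv2.COLOR_RGB2HSV)
    m=(np.hypot(P[...,0]-.565,P[...,1]-.067)<.042)&(P[...,2]>.09)&(hsv[...,0]<16)&(hsv[...,1]>90)
    z=P[m][:,2];h,e=np.histogram(z,bins=np.arange(.09,.2,.004));print(n,[(round(float(a),3),int(b)) for a,b in zip(e,h)])
```

```text
scene [(0.09, 0), (0.094, 0), (0.098, 0), (0.102, 0), (0.106, 0), (0.11, 0), (0.114, 0), (0.118, 0), (0.122, 0), (0.126, 0), (0.13, 0), (0.134, 0), (0.138, 0), (0.142, 0), (0.146, 0), (0.15, 7), (0.154, 127), (0.158, 14), (0.162, 0), (0.166, 0), (0.17, 0), (0.174, 0), (0.178, 0), (0.182, 0), (0.186, 0), (0.19, 0), (0.194, 0)]
side [(0.09, 6), (0.094, 2), (0.098, 4), (0.102, 3), (0.106, 6), (0.11, 5), (0.114, 2), (0.118, 1), (0.122, 0), (0.126, 0), (0.13, 0), (0.134, 3), (0.138, 11), (0.142, 27), (0.146, 25), (0.15, 31), (0.154, 150), (0.158, 24), (0.162, 3), (0.166, 2), (0.17, 3), (0.174, 3), (0.178, 5), (0.182, 6), (0.186, 6), (0.19, 3), (0.194, 1)]
```

Request:
step_arm([
  [1,-0.006,0,0,0,0,0],
  [1,-0.009,0,0,0,0,0],
  [1,-0.004,0,0,0,0,0],
  [1,0,0,0,0,0,0],
  [1,0.002,0,0,0,0,0],
  [1,0.004,0,0,0,0,0],
  [1,0.004,0,0,0,0,0],
])

```text
clock: 17.18
position: [0.5647, 0.0676, 0.1929]
ee_rot: [-0.381, 1.537, 0.379]
force: [0.3, -0.3, -1.0]
width: 0.308
```

Request:
step_arm([
  [1,0.002,0,0,0,0,0],
  [1,0.004,0,0,0,0,0],
  [1,0.006,0,0,0,0,0],
  [1,0.006,0,0,0,0,0],
])

```text
clock: 17.52
position: [0.5648, 0.0676, 0.1881]
ee_rot: [-0.381, 1.537, 0.379]
force: [-0.4, 1.1, 0.5]
width: 0.302
```

Request:
step_arm([
  [1,0.002,0,0,0,0,0],
  [1,0.004,0,0,0,0,0],
  [1,0.004,0,0,0,0,0],
])

```text
clock: 17.77
position: [0.5648, 0.0676, 0.1849]
ee_rot: [-0.381, 1.537, 0.379]
force: [-1.0, -0.4, 0.4]
width: 0.302
```

Request:
step_arm([
  [1,-0.006,0,0,0,0,0],
  [1,-0.008,0,0,0,0,0],
  [1,-0.003,0,0,0,0,0],
  [1,0,0,0,0,0,0],
  [1,0.001,0,0,0,0,0],
  [1,0.002,0,0,0,0,0],
  [1,0.002,0,0,0,0,0],
])

```text
clock: 18.35
position: [0.5649, 0.0677, 0.1836]
ee_rot: [-0.38, 1.537, 0.379]
force: [0.0, 1.2, 1.0]
width: 0.303
```

Request:
step_arm([
  [1,0.001,0,0,0,0,0],
  [1,0.002,0,0,0,0,0],
  [1,0.002,0,0,0,0,0],
])

```text
clock: 18.6
position: [0.565, 0.0676, 0.182]
ee_rot: [-0.381, 1.536, 0.379]
force: [0.1, -0.6, 2.8]
width: 0.302
```

Request:
step_arm([
  [1,0.001,0,0,0,0,0],
  [1,0.0015,0,0,0,0,0],
  [1,0.0015,0,0,0,0,0],
])

```text
clock: 18.85
position: [0.565, 0.0676, 0.1808]
ee_rot: [-0.381, 1.536, 0.379]
force: [-0.4, -0.6, 4.9]
width: 0.302
```

Request:
step_arm([
  [1,0.001,0,0,0,0,0],
  [1,0.0015,0,0,0,0,0],
  [1,0.0015,0,0,0,0,0],
])

```text
clock: 19.1
position: [0.565, 0.0676, 0.1795]
ee_rot: [-0.381, 1.537, 0.379]
force: [-1.2, -0.7, 2.7]
width: 0.3
```

Resistance is rising near the expected depth, so I'll continue in small steps.

Request:
step_arm([
  [1,0.001,0,0,0,0,0],
  [1,0.0012,0,0,0,0,0],
  [1,0.0012,0,0,0,0,0],
])

```text
clock: 19.35
position: [0.565, 0.0676, 0.1786]
ee_rot: [-0.381, 1.537, 0.379]
force: [0.2, -0.9, 4.2]
width: 0.303
```

Request:
step_arm([
  [1,0.001,0,0,0,0,0],
  [1,0.0012,0,0,0,0,0],
  [1,0.0012,0,0,0,0,0],
])

```text
clock: 19.6
position: [0.565, 0.0676, 0.1782]
ee_rot: [-0.38, 1.536, 0.379]
force: [-1.1, -0.9, 9.6]
width: 0.305
```

Request:
step_arm([
  [1,0.001,0,0,0,0,0],
  [1,0.0012,0,0,0,0,0],
  [1,0.0012,0,0,0,0,0],
])

```text
clock: 19.85
position: [0.5651, 0.0675, 0.1778]
ee_rot: [-0.38, 1.536, 0.379]
force: [-3.7, 0.3, 17.1]
width: 0.3
```

The resistance jumped to about 19 N with almost no further travel. I'll lift off, then tap again to check.

Request:
step_arm([
  [1,-0.006,0,0,0,0,0],
  [1,-0.014,0,0,0,0,0],
  [1,-0.02,0,0,0,0,0],
  [1,-0.02,0,0,0,0,0],
])

```text
clock: 20.18
position: [0.5652, 0.0677, 0.1935]
ee_rot: [-0.381, 1.536, 0.379]
force: [0.2, 0.2, -1.7]
width: 0.305
```

Request:
step_arm([
  [1,0.01,0,0,0,0,0],
  [1,0.016,0,0,0,0,0],
  [1,0.018,0,0,0,0,0],
  [1,0.019,0,0,0,0,0],
  [1,0.0195,0,0,0,0,0],
  [1,0.0195,0,0,0,0,0],
])

```text
clock: 20.68
position: [0.5645, 0.0677, 0.1778]
ee_rot: [-0.38, 1.537, 0.38]
force: [-6.1, 0.4, 17.1]
width: 0.3
```

Request:
step_arm([
  [1,0.0006,0,0,0,0,0],
  [1,0.0006,0,0,0,0,0],
])

```text
clock: 20.85
position: [0.5646, 0.0676, 0.1777]
ee_rot: [-0.379, 1.537, 0.38]
force: [-6.1, 0.5, 20.8]
width: 0.302
```

Request:
step_arm([
  [1,-0.006,0,0,0,0,0],
  [1,-0.014,0,0,0,0,0],
  [1,-0.02,0,0,0,0,0],
  [1,-0.02,0,0,0,0,0],
])

```text
clock: 21.18
position: [0.5653, 0.0676, 0.1933]
ee_rot: [-0.381, 1.536, 0.379]
force: [-0.1, 0.1, -1.9]
width: 0.305
```

Request:
step_arm([
  [1,0.01,0,0,0,0,0],
  [1,0.016,0,0,0,0,0],
  [1,0.018,0,0,0,0,0],
  [1,0.019,0,0,0,0,0],
  [1,0.02,0,0,0,0,0],
  [1,0.02,0,0,0,0,0],
])

```text
clock: 21.68
position: [0.5645, 0.0676, 0.1776]
ee_rot: [-0.379, 1.537, 0.38]
force: [-7.6, 0.1, 20.0]
width: 0.298
```

Request:
step_arm([
  [1,-0.01,0,0,0,0,0],
  [1,-0.04,0,0,0,0,0],
  [1,-0.08,0,0,0,0,0],
  [1,-0.1,0,0,0,0,0],
  [1,-0.1,0,0,0,0,0],
])

```text
clock: 22.1
position: [0.5667, 0.0675, 0.2597]
ee_rot: [-0.38, 1.532, 0.379]
force: [1.0, 0.5, -1.6]
width: 0.302
```

Run:
```python
from top import *
s=st();print(s['position'],s['force'],s['width']*92)
for n in('scene','side'):
    im=cams.get_image(n);P=cloud(im);Q=P.reshape(-1,3);x=Q[(np.hypot(Q[:,0]-.565,Q[:,1]-.066)<.03)&(Q[:,2]>.1)&(Q[:,2]<.14)]
    print(n,len(x),np.percentile(x[:,2],[50,90]) if len(x) else '')
    if n=='scene': cv2.imwrite('pics/c13.png',cv2.resize(im['pixels'][130:290,180:340,::-1],None,fx=3.7,fy=3.7))
mv([((.475,-.311,.26),28)])
```

```text
[0.56666176 0.06753777 0.25973268] [ 0.95100155  0.54914901 -1.57738433] 27.739568395069707
scene 120 [0.11496531 0.11711307]
side 115 [0.11457299 0.11698905]
[-0.0046, -0.3667, -0.3199] [-0.0037, 0.0004, 0.0008] mm 389.0
```

View pics/c13.png

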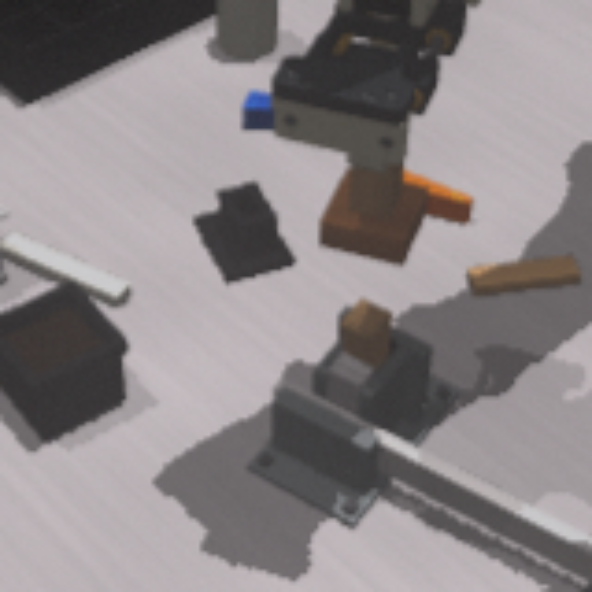

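The wedge's top is at z≈0.116 (thin end ≈0.016), and it stayed home after two more firm taps. Now I'll put the tamper back.

Request:
step_arm([
  [1,-0.0046,-0.367,-0.32,0,0,0],
  [1,-0.0046,-0.367,-0.32,0,0,0],
  [1,-0.0046,-0.367,-0.32,0,0,0],
  [1,-0.0046,-0.367,-0.32,0,0,0],
  [1,-0.0046,-0.367,-0.32,0,0,0],
  [1,-0.0046,-0.367,-0.32,0,0,0],
  [1,-0.0046,-0.367,-0.32,0,0,0],
  [1,-0.0046,-0.367,-0.32,0,0,0],
  [1,-0.0046,-0.367,-0.32,0,0,0],
  [1,-0.0046,-0.367,-0.32,0,0,0],
  [1,-0.0046,-0.367,-0.32,0,0,0],
  [1,-0.0046,-0.367,-0.32,0,0,0],
])

```text
clock: 23.2
position: [0.4738, -0.3118, 0.2588]
ee_rot: [-0.377, 1.539, 0.378]
force: [0.6, 0.5, -1.3]
width: 0.303
```

Run:
```python
from h import *
s=st();print(s['position'],R.from_rotvec(s['ee_rot']).as_matrix()[:,0])
mv([((.475,-.311,.07),28),((.475,-.311,.0625),28)])
```

```text
[ 0.47377944 -0.31184571  0.25875453] [-1.96767298e-03  2.32698250e-04 -9.99998037e-01]
[0.2359, -0.0, 0.0022] [-0.0066, -0.0016, -0.0011] mm 189.0
[0.2453, -0.0, 0.0022] [-0.0066, -0.0016, -0.0011] mm 196.0
```

Request:
step_arm([
  [1,0.05,0,0,0,0,0],
  [1,0.1,0,0,0,0,0],
  [1,0.15,0,0,0,0,0],
  [1,0.19,0,0,0,0,0],
  [1,0.22,0,0,0,0,0],
  [1,0.23,0,0,0,0,0],
  [1,0.236,0,0,0,0,0],
  [1,0.236,0,0,0,0,0],
])

```text
clock: 23.87
position: [0.4754, -0.3106, 0.0713]
ee_rot: [-0.381, 1.537, 0.381]
force: [0.6, -0.6, -2.5]
width: 0.303
```

Request:
step_arm([
  [1,0.003,0,0,0,0,0],
  [1,0.006,0,0,0,0,0],
  [1,0.008,0,0,0,0,0],
  [1,0.008,0,0,0,0,0],
])

```text
clock: 24.2
position: [0.4756, -0.3115, 0.0658]
ee_rot: [-0.381, 1.536, 0.379]
force: [0.3, 1.0, -2.1]
width: 0.305
```

Request:
step_arm([
  [1,0.002,0,0,0,0,0],
  [1,0.003,0,0,0,0,0],
  [1,0.003,0,0,0,0,0],
])

```text
clock: 24.45
position: [0.4752, -0.3115, 0.0629]
ee_rot: [-0.381, 1.537, 0.379]
force: [0.5, -0.3, -1.6]
width: 0.302
```

Request:
step_arm([
  [1,0.001,0,0,0,0,0],
  [1,0.0015,0,0,0,0,0],
  [1,0.0015,0,0,0,0,0],
])

```text
clock: 24.7
position: [0.4752, -0.3115, 0.062]
ee_rot: [-0.38, 1.536, 0.379]
force: [-1.7, 1.6, 2.9]
width: 0.302
```

Contact with the bench (about 5 N). I'll open and back off straight up.

Request:
step_arm([
  [-1,0,0,0,0,0,0],
  [-1,0,0,0,0,0,0],
  [-1,0,0,0,0,0,0],
  [-1,0,0,0,0,0,0],
  [-1,0,0,0,0,0,0],
  [-1,0,0,0,0,0,0],
  [-1,0,0,0,0,0,0],
  [-1,0,0,0,0,0,0],
  [-1,0,0,0,0,0,0],
  [-1,0,0,0,0,0,0],
])

```text
clock: 25.53
position: [0.4752, -0.3115, 0.0617]
ee_rot: [-0.381, 1.537, 0.379]
force: [0.5, 0.5, 0.1]
width: 0.974
```

Request:
step_arm([
  [-1,-0.03,0,0,0,0,0],
  [-1,-0.07,0,0,0,0,0],
  [-1,-0.12,0,0,0,0,0],
  [-1,-0.17,0,0,0,0,0],
  [-1,-0.22,0,0,0,0,0],
  [-1,-0.25,0.1,0,0,0,0],
  [-1,-0.25,0.1,0,0,0,0],
  [-1,-0.25,0.1,0,0,0,0],
  [-1,-0.25,0.1,0,0,0,0],
])

```text
clock: 26.28
position: [0.438, -0.2383, 0.2625]
ee_rot: [-0.383, 1.533, 0.383]
force: [-0.3, -1.1, -0.5]
width: 0.999
```

Run:
```python
from top import *
s=st();print(s['position'],s['force'],s['width']*92)
for n in('scene','side'):
    im=cams.get_image(n);save(im,n+'F');P=cloud(im);Q=P.reshape(-1,3)
    x=Q[(np.hypot(Q[:,0]-.565,Q[:,1]-.066)<.03)&(Q[:,2]>.1)&(Q[:,2]<.14)]
    print(n,len(x),np.percentile(x[:,2],[50,90]) if len(x) else '')
    for lo,hi in((.113,.123),(.018,.026)):
        t=Q[(np.hypot(Q[:,0]-.475,Q[:,1]+.31)<.045)&(Q[:,2]>lo)&(Q[:,2]<hi)]
        print('tamper',len(t),np.median(t[:,2]) if len(t) else '',rect(t) if len(t)>4 else '')
```

```text
[ 0.43804358 -0.23827442  0.26246465] [-0.25003539 -1.14655055 -0.48638233] 91.90783265417043
scene 125 [0.1146927  0.11738143]
tamper 56 0.1181662525577874 [ 476.1 -309.4   31.8   27.9   31.6]
tamper 118 0.02226064432448155 [ 477.9 -309.4   58.6   56.2   30.8]
side 115 [0.1143092  0.11733847]
tamper 159 0.11764832644063339 [ 472.3 -310.5   28.    27.4   28.1]
tamper 340 0.02195659689318924 [ 472.4 -310.8   56.4   55.6   27.2]
```

View pics/sceneF.png

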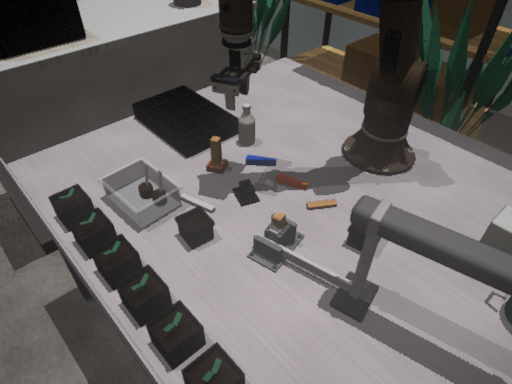

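View pics/sideF.png

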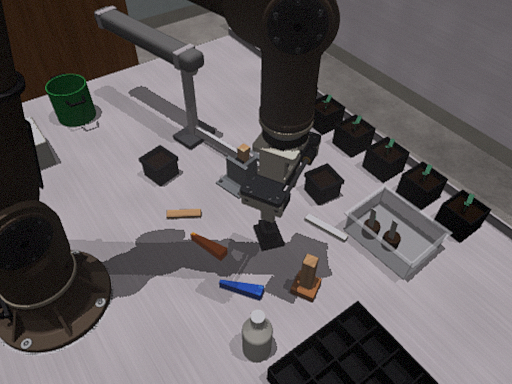

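The final views show the tamper upright at (216,155) in the scene view and the wedge home in the clamp at (279,218). The bystanders are in place and the gripper is free.

```bash
python3 -c "
from cell import arm
print(arm.sign_off())"
```

```text
the job is handed in; nothing more can be done
None
```

The wedge is home in the clamp, the tamper is back upright on the bench, and I handed the job in at about 26 s of the 61 s. Sign-off gave no verdict.

- **Setting the wedge:** I gripped it by its 24 mm sides and corrected about 2 to 3 mm of sideways offset using the wrist camera. I let it go loosely in the slot, with its top at about 147 mm.
- **Tapping it home:** I used the tamper's foot only, lifting off between taps. Near the end the resistance jumped to about 19 N with almost no further travel. Two more taps of about 20 to 23 N moved the foot's stopping height only 0.2 mm (0.1778 m to 0.1776 m). No reading between moves came near 40 N, but I had no readings during a tap.
- **Last checks:**
  - The wedge's top is at about 116 mm, so its thin end is about 16 mm above the bench. It stayed there after the tamper was lifted.
  - The tamper's foot and top read 22 mm and 118 mm, as they should when it stands flat. It is within about 3 mm of where it was.
  - The gripper is open and clear of everything, and the other things look unmoved in both views.

**Not checked or disagreeing:**
- I never measured the jaw's travel directly; I inferred it from the wedge's depth and the force jump.
- While the wedge was being driven, the wrist force mostly read only about 2 to 4 N, below the stated 4 to 11 N, until near the end.
- The scene and side cameras disagree by 4 to 5 mm on the tamper's final x position.

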